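# Stack and clamp a stepped pulley in the cam press

### The job

Assemble the stepped pulley in the small press: swing its arm out of the way and stack all the plywood discs that are there flat and centred on the round steel bed, one at a time, largest at the bottom and each next smaller one on top. Then swing the arm fully home over the stack, with the cam lever backed off enough for the foot to pass above it, and turn the lever just until the sprung foot bears on the top disc and is pushed in about half its travel; never bottom the foot. Leave the other things on the desk where they are.

Things in the scene. Friction and masses are not known exactly. Their poses are not given: they have to be found in the camera images.
- press: Fixed grey press: sole plate 250 x 100 mm, 10 mm thick, on the desk, with a round steel bed (74 mm across, its top 20 mm above the desk) and, 130 mm from the bed's centre towards the body's +x, an upright post that carries the swing arm. Origin on the desk under the bed's centre; z up.
- bed_centre (a point): Centre of the bed's top, where the stack is built, 20 mm above the desk.
- post_axis (a point): On the vertical axis of the post about which the arm swings, 106 mm above the desk, 130 mm from the bed's centre.
- swing_arm (a joint): Swing arm, a grey bar 28 mm wide, 98 to 114 mm above the desk, about 200 mm long from the post. 0 rad: home against its stop, lying straight over the bed with the ram on the bed's axis. Grows as the arm turns clockwise seen from above, away from the bed, to 1.7 rad; from about 1.2 rad the bed is clear from above. Stays where it is left (friction 0.4 N m, about 2 N at the nose knob).
- nose_knob (a point): Middle of the black upright grip knob on the arm's free end, 190 mm from the post axis: 18 mm across, from 118 to 142 mm above the desk (this point at 130 mm). Move it in an arc about the post to swing the arm.
- cam_lever (a joint): Cam lever on top of the arm, turning about the ram's vertical axis, which lies on the arm 130 mm from the post (over bed_centre when the arm is home). 0 rad: fully backed off; it grows counter-clockwise seen from above, to 2.1 rad, and lowers the ram 16 mm per rad. Stays where it is left (friction 0.25 N m, about 4 N at the knob; up to 2 N more with the foot pressing). With the arm home, turning it on presses the arm against its stop.
- lever_knob (a point): Middle of the black upright knob on the lever's end, 70 mm from the ram's axis: 18 mm across, from 147 to 175 mm above the desk (this point at 163 mm). At lever 0 it stands 0.70 rad counter-clockwise (seen from above) from the direction ram to post.
- foot_face (a point): Centre of the underside of the foot (30 mm rubber disc on the lower end of the ram). With the lever at 0 and the foot free it is 76 mm above the desk, that is 56 mm above the bed; it comes down 16 mm per rad of the lever until it meets the stack.
- foot (a joint): How far the sprung foot is pushed in towards the arm by the stack: 0 = free, 0.009 m = bottomed (1.5 N per mm). Wanted: about half, 0.004 m. Once it bears, it is pushed in 16 mm per rad of the lever.
- disc66: Plywood disc 66 mm across, 10 mm thick, plain with a dark dot at the centre of each face; the bottom of the stack. Origin at its middle (5 mm above what it lies on), z through the faces; either face may be up. Lies flat on the desk at first, to the right of the press; behind the discs stands a fixed tall black pouch (about 0.26 m high, front at x 0.62 m, y -0.24 to -0.03 m) to keep the gripper clear of.
- disc58: As disc66, 58 mm across, 10 mm thick. May be absent.
- disc50: As disc66, 50 mm across, 10 mm thick. May be absent.
- disc42: As disc66, 42 mm across, 10 mm thick. May be absent.
- disc34: As disc66, 34 mm across, 10 mm thick; the top of the stack.
- tape_black: Black tape roll, 58 mm across, 19 mm high, lying flat among the discs; not part of the job, takes one of the places in the same two rows. Origin at the centre of its underside.
- motor_loose: Small grey dc motor, 24 x 45 x 19 mm, lying; not part of the job. Origin under its centre.
- flux_tin: Red-lidded round tin, 51 mm across, 18 mm high; not part of the job. Origin under its centre.
- marker: Felt marker lying down, 18 x 130 x 19 mm; not part of the job. Origin under its centre.
Things that resemble listed ones, but are neither listed nor needed, are in the scene too. What is shaped like the disc66 but blue or green is not meant.

How it is judged:
On the way, in this order (a step that is already met when the one before it is completed fails the run):
1. the largest disc lies flat and centred on the bed, let go (horizontal distance between disc66 and bed_centre below 0.006 m and angle between the z axis of disc66 and the z axis of press, either way round below 0.08 rad and linear speed of disc66 below 0.03 m/s and contact force between the fingers and disc66 below 0.3 N and z of disc66 in the frame of bed_centre below 0.008 m), for 0.2 s.
2. the 58 mm disc lies centred on the stack (horizontal distance between disc58 and bed_centre below 0.006 m and angle between the z axis of disc58 and the z axis of press, either way round below 0.08 rad and linear speed of disc58 below 0.03 m/s and contact force between the fingers and disc58 below 0.3 N and height (world z) of disc58 above 0.033 m), for 0.2 s.
3. the 50 mm disc lies centred on the stack (horizontal distance between disc50 and bed_centre below 0.006 m and angle between the z axis of disc50 and the z axis of press, either way round below 0.08 rad and linear speed of disc50 below 0.03 m/s and contact force between the fingers and disc50 below 0.3 N and height (world z) of disc50 above 0.033 m), for 0.2 s.
4. the 42 mm disc lies centred on the stack (horizontal distance between disc42 and bed_centre below 0.006 m and angle between the z axis of disc42 and the z axis of press, either way round below 0.08 rad and linear speed of disc42 below 0.03 m/s and contact force between the fingers and disc42 below 0.3 N and height (world z) of disc42 above 0.033 m), for 0.2 s.
5. the smallest disc lies centred on top of the stack (horizontal distance between disc34 and bed_centre below 0.006 m and angle between the z axis of disc34 and the z axis of press, either way round below 0.08 rad and linear speed of disc34 below 0.03 m/s and contact force between the fingers and disc34 below 0.3 N and height (world z) of disc34 above 0.043 m), for 0.2 s.
6. the arm is swung home over the stack (value of joint swing_arm below 0.06 rad), for 0.2 s.
7. the cam lever is turned until the sprung foot is pushed in about half its travel (value of joint foot between 0.002 and 0.0065 m and contact force between foot and disc34 above 1 N), for 0.2 s.
At the end, for the whole second after the job is handed in: All discs present lie flat (within 4.5 degrees), each within 6 mm of the bed's axis, largest at the bottom and each next smaller one above; the arm is home (under 0.06 rad), and the foot bears on the smallest disc, pushed in 2 to 6.5 mm; everything is let go and at rest (all of step 1 and all of step 7 and horizontal distance between each of disc58, disc50, disc42, disc34 and bed_centre below 0.006 m and angle between the z axis of each of disc58, disc50, disc42, disc34 and the z axis of press, either way round below 0.08 rad and linear speed of each of disc58, disc50, disc42, disc34 below 0.03 m/s and contact force between the fingers and disc58 below 0.3 N and ((angle between disc66's own z axis and vertical below 1.57 rad and z of disc58 in the frame of disc66 above 0.007 m) or (angle between disc66's own z axis and vertical above 1.57 rad and z of disc58 in the frame of disc66 below -0.007 m)) and contact force between the fingers and disc50 below 0.3 N and ((angle between disc66's own z axis and vertical below 1.57 rad and z of disc50 in the frame of disc66 above 0.007 m) or (angle between disc66's own z axis and vertical above 1.57 rad and z of disc50 in the frame of disc66 below -0.007 m)) and ((angle between disc58's own z axis and vertical below 1.57 rad and z of disc50 in the frame of disc58 above 0.007 m) or (angle between disc58's own z axis and vertical above 1.57 rad and z of disc50 in the frame of disc58 below -0.007 m)) and contact force between the fingers and disc42 below 0.3 N and ((angle between disc66's own z axis and vertical below 1.57 rad and z of disc42 in the frame of disc66 above 0.007 m) or (angle between disc66's own z axis and vertical above 1.57 rad and z of disc42 in the frame of disc66 below -0.007 m)) and ((angle between disc58's own z axis and vertical below 1.57 rad and z of disc42 in the frame of disc58 above 0.007 m) or (angle between disc58's own z axis and vertical above 1.57 rad and z of disc42 in the frame of disc58 below -0.007 m)) and ((angle between disc50's own z axis and vertical below 1.57 rad and z of disc42 in the frame of disc50 above 0.007 m) or (angle between disc50's own z axis and vertical above 1.57 rad and z of disc42 in the frame of disc50 below -0.007 m)) and contact force between the fingers and disc34 below 0.3 N and ((angle between disc66's own z axis and vertical below 1.57 rad and z of disc34 in the frame of disc66 above 0.007 m) or (angle between disc66's own z axis and vertical above 1.57 rad and z of disc34 in the frame of disc66 below -0.007 m)) and ((angle between disc58's own z axis and vertical below 1.57 rad and z of disc34 in the frame of disc58 above 0.007 m) or (angle between disc58's own z axis and vertical above 1.57 rad and z of disc34 in the frame of disc58 below -0.007 m)) and ((angle between disc50's own z axis and vertical below 1.57 rad and z of disc34 in the frame of disc50 above 0.007 m) or (angle between disc50's own z axis and vertical above 1.57 rad and z of disc34 in the frame of disc50 below -0.007 m)) and ((angle between disc42's own z axis and vertical below 1.57 rad and z of disc34 in the frame of disc42 above 0.007 m) or (angle between disc42's own z axis and vertical above 1.57 rad and z of disc34 in the frame of disc42 below -0.007 m)) and value of joint swing_arm below 0.06 rad); the robot touches nothing.
It fails at once if the foot is bottomed (pushed in more than 8 mm) (value of joint foot above 0.008 m).
It fails at once if a bystander is moved more than 5 cm (distance of any of tape_black, motor_loose, flux_tin, marker from where it was at the start of the episode above 0.05 m).
Of disc58, disc50, disc42 only 1 to 3 are there at a start; the rules pass over those that are not, and their reading is None.
At some moment in a run one of disc34, disc66 may be knocked a few centimetres aside while the robot is not near it.
Once in a run the grip may slacken for a moment while it holds something.
It also fails if it takes over 210 s, if anything falls off the work surface, if the arm or the gripper's body presses on something with over 40 N, if the wrist force passes 120 N, or if a joint passes its speed limit or range.

### The arm

A 6-joint arm with a two-finger parallel gripper is mounted at the origin on a cart in front of the work surface, level with it; the furniture and walls round the work are solid. World frame = base frame: x ahead of the robot, y to its left, z up, the work surface at z = 0. Lengths are in m, angles in rad, forces in N, time in s.
With the tool pointing down it reaches from about 0.25 to 0.725 m from the base axis. Payload 4 kg.
Tool frame: the origin (TCP) lies on the centre line of the jaws, within the pads' length; the fingertips stand 25 mm ahead of it and the grasp point (between the pads) lies 6 mm ahead of it; z points along the fingers, y is the line along which they close (so a half turn about z gives the same grasp; the last joint's range is limited). The gripper opens to 85 mm and grips with 20 to 120 N. Pads are 22 mm wide; open, the fingers measure 114 mm over their backs; the gripper's body (76 mm by 85 mm) begins 54 mm behind the grasp point. The pads swing forward as they close: fully open they stand 13 mm farther back than shut.
Start: joints at [-1.104, 0.241, 0.005, 1.335, 0, 1.571], TCP at [0.225, -0.447, 0.235] pointing down, gripper open.
Joint ranges: [-2.72, 2.72], [-1.05, 1.87], [-1.09, 1.28], [-1.99, 2.15], [-1.42, 1.44], [-3.14, 3.14]. Speed limits (rad/s): [2.79, 2.79, 3.14, 3.14, 3.14, 3.14].

### API

Orientations are given as a unit quaternion [x, y, z, w].
In Python, from rig import * gives the robot as it stands.
- The arm moves only by the tool step_arm, never from a script. Its argument "series" is a list that holds one entry, the list of rows, each a list of 7 numbers: the shift along the tool's x, y, z in mm, then the turn, a rotation vector about the tool's x, y, z in degrees, then the finger opening in mm, from 0 to 85.4. A call has 1 to 5 rows; each row is the pose to reach, as a shift and turn from the pose commanded when the call began, along the tool's axes at that moment; what a row does not reach only later rows make up. A row lasts 1/12 s, in which the tool goes at most 41.7 mm and 7.16 degrees, less where a joint would pass 70% of its speed; a pose out of reach is approached as far as the arm can. A call with a gripper value outside its range is refused whole. The fingers move at their own pace and stop on an object; "newtons" is the grip in N (left out, the last holds). Time passes only in rows, so rows that repeat a pose let the fingers close. It gives the time, the measured TCP pose, the force, the opening and the grip force at its end, in the units of the state.
- read_state(): the state, without advancing time (a new reading comes with each control period).
- camera(name): name is "side" or "top"; returns a dict with "pixels" (384x512x3 uint8, red, green, blue), "vfov" (degrees; the focal length in pixels is half the picture's height over the tangent of half this angle, whatever the lens; pixels are square), "cx", "cy" (the principal point, pixels), "cam_to_world" (4x4, takes a point from camera to world coordinates). Camera axes: x right, y up, looking along -z (the intrinsics and any distortion apply to the point x, -y, -z); pixel columns grow to the right and rows downward; lengths in m; the calibration is good to about 2 mm. A picture is of the moment at which its call begins. There is no depth.
- sign_off(): hands the job in; it is judged then, once.
The state is a dict: "time": time; "qpos": joint angles; "joint_velocities": joint speeds; "effort": joint torques, N m; "tool_pos": TCP position; "tool_rot": TCP orientation; "wrist_force": force on the tool from outside, world axes, zero at the start; "moment": the same for the moment, N m; "finger_gap": opening from 0.0 (shut) to 1.0 (fully open); "grasp_force": force on a finger pad.
Only numpy, scipy, OpenCV 4.12 (cv2) and the standard library are available. Lean on these libraries where they do the work, as an engineer would, in place of code of your own. Each camera call takes 0.05 s, during which the arm holds its last target. There are 200 camera calls.

## Working session

There is one attempt and no reset: what is moved stays moved. The work goes in short steps, Python scripts to look and compute and a tool call to move; the robot and the scene stay as the last step left them, time stands still between calls to the robot, and variables do not carry over. Pictures are saved under pics/ and viewed, at most 14 in all, crops included, and the job is handed in when it is done.

Besides the shell and the picture viewer there is one more tool, called after "Request:" as name(argument=value, ...), one argument or row to a line, values as JSON. step_arm: Moves the arm, as the interface text tells. Its arguments: {"type":"object","properties":{"series":{"type":"array","items":{"type":"array","items":{"type":"array","items":{"type":"number"}}}},"newtons":{"type":"number"}},"required":["series"]}

```bash
ls; mkdir -p pics; python3 - <<'E'
from rig import *
import cv2
for n in ("top","side"):
    c=camera(n); cv2.imwrite(f"pics/{n}0.png",c["pixels"][:,:,::-1])
    print(n,{k:v for k,v in c.items() if k!="pixels"})
print(read_state())
E
```

```text
pics
top {'vfov': 55.013832431180184, 'cx': 256.6825904324703, 'cy': 195.89980703985077, 'cam_to_world': array([[-0.01878757,  0.99849052, -0.05161109,  0.44537595],
       [-0.99962726, -0.01773614,  0.0207552 ,  0.06202292],
       [ 0.01980849,  0.0519818 ,  0.99845156,  1.39869073],
       [ 0.        ,  0.        ,  0.        ,  1.        ]])}
side {'vfov': 48.70658013416327, 'cx': 252.11281809648682, 'cy': 193.122159773751, 'cam_to_world': array([[-0.97517848,  0.08693976, -0.20363793,  0.24153745],
       [-0.22130396, -0.3528951 ,  0.90911474,  1.292774  ],
       [ 0.00717539,  0.93161501,  0.36337582,  0.61697582],
       [ 0.        ,  0.        ,  0.        ,  1.        ]])}
{'time': 0.1, 'qpos': array([-1.10400847e+00,  2.41353290e-01,  3.84784093e-03,  1.33519771e+00,
       -3.67218484e-05,  1.57081156e+00]), 'joint_velocities': array([-0.00208899, -0.00200622,  0.00373252, -0.00084675,  0.00072372,
        0.00293307]), 'effort': array([ 1.87069018e-04, -3.73137367e+01,  2.53010684e+01,  1.08150186e-02,
        2.10362714e-05, -4.37079194e-06]), 'tool_pos': array([ 0.22474661, -0.44601091,  0.23408992]), 'tool_rot': array([ 9.72888365e-01,  2.31273259e-01, -2.38377033e-04, -9.23318285e-04]), 'wrist_force': array([ 0.19477973, -0.73303196, -0.14771396]), 'moment': array([-0.05349705,  0.02301826,  0.02645754]), 'grasp_force': 0.0, 'finger_gap': 1.0007048930270057}
```

View pics/top0.png

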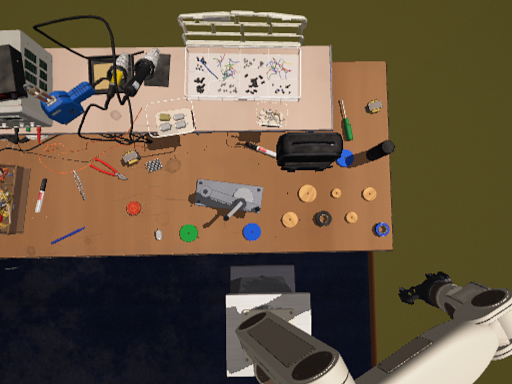

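View pics/side0.png

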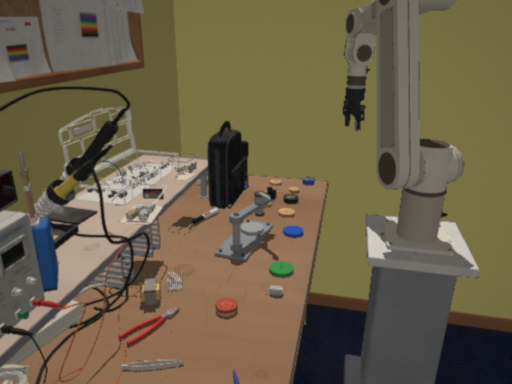

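The top view shows the press near (230,198), wood discs near (307,193), (336,193), (369,194), (290,219) and (351,217), and the tape roll at (322,218). The pouch is at (310,150). I'll enlarge and measure these.

```bash
cat > h.py <<'E'
from rig import *
import cv2, numpy as np
def ray(c,u,v,z):
    f=c["pixels"].shape[0]/2/np.tan(np.radians(c["vfov"]/2)); T=c["cam_to_world"]
    d=T[:3,:3]@np.array([(u-c["cx"])/f,-(v-c["cy"])/f,-1]); o=T[:3,3]
    return o+d*(z-o[2])/d[2]
def proj(c,p):
    f=c["pixels"].shape[0]/2/np.tan(np.radians(c["vfov"]/2)); T=c["cam_to_world"]
    q=T[:3,:3].T@(np.array(p)-T[:3,3]); return np.array([c["cx"]+f*q[0]/-q[2], c["cy"]-f*q[1]/-q[2]])
def discs(c,z=0.01,box=(270,170,385,235)):
    """pale plywood blobs in the top view: centre (world) and diameter"""
    hsv=cv2.cvtColor(c["pixels"],cv2.COLOR_RGB2HSV); m=cv2.inRange(hsv,(8,60,175),(25,190,255))
    k=np.zeros_like(m); x0,y0,x1,y1=box; k[y0:y1,x0:x1]=255
    cs,_=cv2.findContours(m&k,cv2.RETR_EXTERNAL,cv2.CHAIN_APPROX_NONE); out=[]
    for q in cs:
        M=cv2.moments(cv2.convexHull(q))
        if M["m00"]<30: continue
        u,v=M["m10"]/M["m00"],M["m01"]/M["m00"]
        (_,r)=cv2.minEnclosingCircle(q)
        p=ray(c,u,v,z); s=np.linalg.norm(ray(c,u+1,v,z)-p)
        out.append((round(u,1),round(v,1),p[:2].round(4),"d",round(1e3*s*2*np.sqrt(cv2.contourArea(cv2.convexHull(q))/np.pi)+1e3*s,1)))
    return out
def crop(c,x0,y0,x1,y1,k,name):
    cv2.imwrite("pics/"+name,cv2.resize(c["pixels"][y0:y1,x0:x1,::-1],None,fx=k,fy=k,interpolation=cv2.INTER_CUBIC))
E
python3 - <<'E'
from h import *
c=camera("top")
for u,v in((307,193),(336,193),(290,219),(200,230),(262,225)): print(c["pixels"][v,u],c["pixels"][v,u+4])
for d in discs(c): print(*d)
crop(c,180,165,390,240,3.8,"top1.png")
s=camera("side"); crop(s,190,120,340,260,5,"side1.png")
E
```

```text
[142  90  54] [229 172 106]
[133  83  48] [229 169 105]
[140  86  52] [234 180 112]
[168 116  77] [170 118  79]
[163 111  71] [164 112  72]
289.8 219.3 [ 0.4267 -0.0899] d 61.4
352.3 216.8 [ 0.4315 -0.3268] d 46.6
361.8 195.7 [ 0.511  -0.3655] d 31.1
336.6 192.5 [ 0.5246 -0.2699] d 37.6
369.6 193.4 [ 0.519  -0.3958] d 54.3
307.6 192.8 [ 0.5255 -0.1597] d 69.1
```

View pics/top1.png

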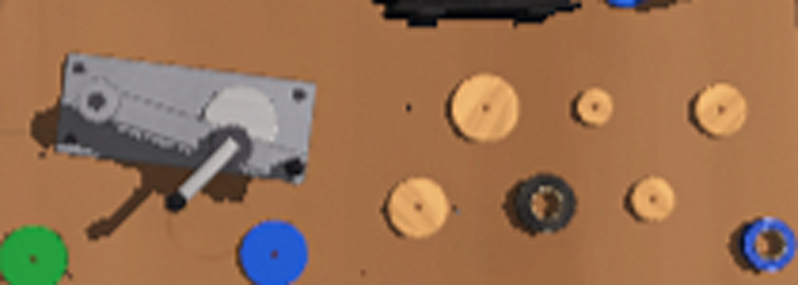

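View pics/side1.png

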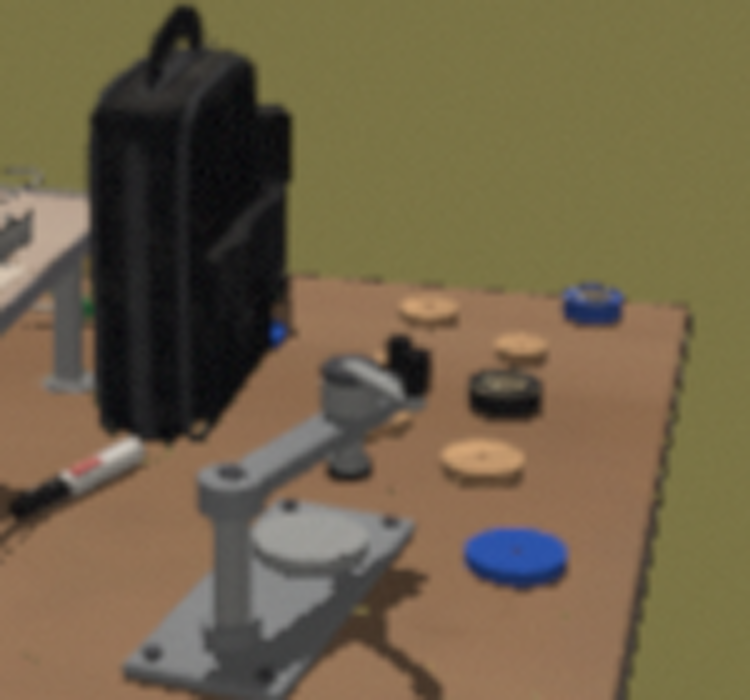

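The top crop shows five plain discs in the expected sizes: 66 at (485,107), 58 at (418,207), 50 at (721,110), 42 at (652,200) and 34 at (594,107). It also shows the post at (97,100), the nose knob at (290,167), the lever knob at (177,202) and the ram at about (225,148). The arm stands slightly swung, and the lever is partly on. Next I'll work out the geometry.

```bash
python3 - <<'E'
from h import *
c=camera("top")
P=lambda u,v,z: ray(c,180+u/3.8,165+v/3.8,z)[:2]
post=P(97,100,.114); nose=P(291,166,.142); lk=P(177,202,.175)
co=np.array([P(68,53,.01),P(315,83,.01),P(300,183,.01),P(57,150,.01)])
print("post",post,"nose",nose,"d",np.linalg.norm(nose-post),"lever knob",lk)
print("sole sides",[np.linalg.norm(co[i]-co[i-1]).round(4) for i in range(4)], "mid",co.mean(0))
e=(co[1]-co[0])+(co[2]-co[3]); e/=np.linalg.norm(e)
print("dir post->bed",e,"bed",post+.13*e)
a=(nose-post)/np.linalg.norm(nose-post); ram=post+.13*a
swing=np.arctan2(e[1],e[0])-np.arctan2(a[1],a[0]); print("swing",swing,"ram",ram)
l=lk-ram; b=post-ram; th=np.arctan2(l[1],l[0])-np.arctan2(b[1],b[0]); print("lever len",np.linalg.norm(l),"lever",(th%(2*np.pi))-.7)
# knobs by dark mask, bed by pale mask
g=c["pixels"].max(2); 
for n,(x0,y0,x1,y1) in dict(nose=(250,200,264,214),lev=(220,212,232,225)).items():
    m=(g[y0:y1,x0:x1]<45).astype(np.uint8); M=cv2.moments(m,True); print(n,M["m00"],x0+M["m10"]/M["m00"],y0+M["m01"]/M["m00"])
E
```

```text
post [0.53092904 0.21316379] nose [0.46672952 0.03707244] d 0.18742929528756616 lever knob [0.43667924 0.13756225]
sole sides [np.float64(0.0968), np.float64(0.2469), np.float64(0.1004), np.float64(0.2424)] mid [0.51927338 0.13845814]
dir post->bed [-0.14536973 -0.9893774 ] bed [0.51203097 0.08454473]
swing 0.2037181905364196 ram [0.48640058 0.09102773]
lever len 0.06810046219642313 lever 0.46809881250948293
nose 14.0 256.64285714285717 208.71428571428572
lev 15.0 225.66666666666666 217.73333333333332
```

```bash
cat >> h.py <<'E'
from scipy.spatial.transform import Rotation as R
def to(p,yaw=None,pos=None,rot=None):
    """shift (mm, tool axes) and turn about tool z (deg) to world point p; yaw = heading of tool x, deg"""
    s=read_state(); q=R.from_quat(s["tool_rot"] if rot is None else rot)
    d=1e3*q.inv().apply(np.array(p)-(s["tool_pos"] if pos is None else pos))
    x=q.apply([1,0,0]); h=np.degrees(np.arctan2(x[1],x[0]))
    return d.round(1), None if yaw is None else round(-(yaw-h),1), round(h,2)
def st():
    s=read_state(); q=R.from_quat(s["tool_rot"]); x=q.apply([1,0,0])
    print("t",round(s["time"],2),"pos",s["tool_pos"].round(4),"h",round(np.degrees(np.arctan2(x[1],x[0])),2),"tilt",round(np.degrees(np.arccos(-q.apply([0,0,1])[2])),2),"F",s["wrist_force"].round(1),"gap",round(s["finger_gap"]*85.4,1),"grip",round(s["grasp_force"],1))
E
python3 -c "
from h import *
print(to([.467,.037,.235]),to([.341,.213,.142]))"
```

```text
(array([ 4.337e+02, -3.226e+02, -2.000e-01]), None, np.float64(26.75)) (array([ 400.3, -536.4,   93. ]), None, np.float64(26.75))
```

Request:
step_arm(
  series=[
    [[145,-108,0,0,0,0,32],[145,-108,0,0,0,0,32],[145,-108,0,0,0,0,32],[145,-108,0,0,0,0,32],[145,-108,0,0,0,0,32]],
  ],
  newtons=25,
)

```text
time: 0.67
tool_pos: [0.3068, -0.2807, 0.2349]
tool_rot: [0.972, 0.233, 0.0, -0.001]
wrist_force: [-0.1, 0.2, 0.2]
finger_gap: 0.378
grasp_force: 0.0
```

Request:
step_arm(
  series=[
    [[145,-108,0,0,0,0,32],[145,-108,0,0,0,0,32],[145,-108,0,0,0,0,32],[145,-108,0,0,0,0,32],[145,-108,0,0,0,0,32]],
  ],
)

```text
time: 1.08
tool_pos: [0.3883, -0.1191, 0.235]
tool_rot: [0.972, 0.234, 0.001, -0.001]
wrist_force: [0.4, -0.0, -0.3]
finger_gap: 0.372
grasp_force: 0.0
```

```bash
python3 -c "
from h import *
st();print(to([.467,.037,.235]))"
```

```text
t 1.08 pos [ 0.3883 -0.1191  0.235 ] h 27.03 tilt 0.12 F [ 0.4 -0.  -0.3] gap 31.8 grip 0.0
(array([ 141.1, -103.3,    0.4]), None, np.float64(27.03))
```

Request:
step_arm(
  series=[
    [[141,-103,0,0,0,0,34],[141,-103,0,0,0,0,34],[141,-103,0,0,0,0,34],[141,-103,0,0,0,0,34],[141,-103,0,0,0,0,34]],
  ],
)

```text
time: 1.5
tool_pos: [0.4687, 0.0373, 0.2347]
tool_rot: [0.972, 0.234, 0.001, -0.001]
wrist_force: [0.1, -0.1, 0.3]
finger_gap: 0.401
grasp_force: 0.0
```

Request:
step_arm(
  series=[
    [[0,0,25,0,0,0,34],[0,0,50,0,0,0,34],[0,0,65,0,0,0,34],[0,0,78,0,0,0,34],[0,0,88,0,0,0,34]],
  ],
)

```text
time: 1.92
tool_pos: [0.4652, 0.0319, 0.1453]
tool_rot: [0.973, 0.231, -0.001, -0.0]
wrist_force: [0.1, -0.3, -1.2]
finger_gap: 0.396
grasp_force: 0.0
```

```bash
python3 -c "
from h import *
st()
s=camera('side'); crop(s,210,130,310,230,5,'s2.png')
a0=np.arctan2(.037-.213,.467-.531)
for i in range(1,13):
    a=a0-np.radians(6*i)
    p=np.array([.531,.213,.146])+.19*np.array([np.cos(a),np.sin(a),0]); print(i,to(p)[0])"
```

```text
t 1.92 pos [0.4652 0.0319 0.1453] h 26.74 tilt 0.15 F [ 0.1 -0.3 -1.2] gap 33.8 grip 0.0
1 [-10.1 -16.7  -2.1]
2 [-21.3 -33.1  -2. ]
3 [-30.7 -50.6  -1.9]
4 [-38.2 -69.   -1.8]
5 [-43.8 -88.1  -1.8]
6 [ -47.4 -107.7   -1.7]
7 [ -48.8 -127.5   -1.7]
8 [ -48.2 -147.4   -1.6]
9 [ -45.6 -167.1   -1.6]
10 [ -40.9 -186.4   -1.6]
11 [ -34.1 -205.2   -1.6]
12 [ -25.5 -223.1   -1.6]
```

View pics/s2.png

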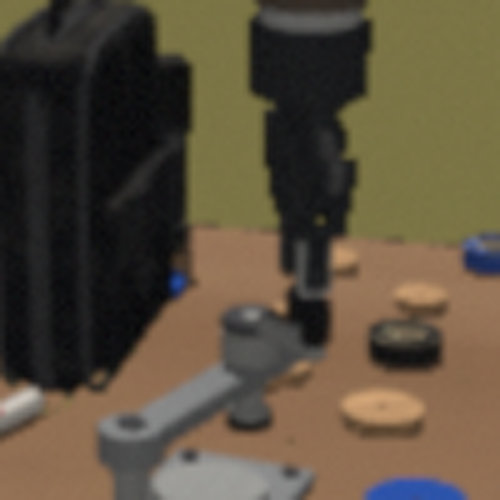

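The side crop shows the fingers astride the nose knob at about (315,300). Next I'll swing the arm out.

Request:
step_arm(
  series=[
    [[-5,-8,-2,0,0,0,34],[-10,-17,-2,0,0,0,34],[-16,-25,-2,0,0,0,34],[-21,-33,-2,0,0,0,34],[-31,-51,-2,0,0,0,34]],
  ],
)

```text
time: 2.38
tool_pos: [0.4163, 0.0641, 0.1499]
tool_rot: [0.973, 0.231, 0.002, 0.0]
wrist_force: [-0.4, -0.0, -0.2]
finger_gap: 0.399
grasp_force: 0.0
```

Request:
step_arm(
  series=[
    [[-7,-18,0,0,0,0,34],[-13,-37,0,0,0,0,34],[-17,-57,0,0,0,0,34],[-18,-77,0,0,0,0,34],[-18,-97,0,0,0,0,34]],
  ],
)

```text
time: 2.8
tool_pos: [0.3547, 0.1433, 0.1497]
tool_rot: [0.973, 0.231, 0.001, -0.0]
wrist_force: [-0.4, 0.1, -0.2]
finger_gap: 0.401
grasp_force: 0.0
```

```bash
python3 -c "
from h import *
st()
c=camera('top'); crop(c,180,150,300,240,5,'t3.png')
a0=np.arctan2(.037-.213,.467-.531)
for i in range(9,13):
    a=a0-np.radians(6*i)
    p=np.array([.531,.213,.146])+.19*np.array([np.cos(a),np.sin(a),0]); print(i,to(p)[0])"
```

```text
t 2.8 pos [0.3547 0.1433 0.1497] h 26.75 tilt 0.09 F [-0.4  0.1 -0.2] gap 34.3 grip 0.0
9 [  2.3 -15.7   3.7]
10 [  7.  -35.    3.7]
11 [ 13.8 -53.7   3.8]
12 [ 22.5 -71.6   3.9]
```

View pics/t3.png

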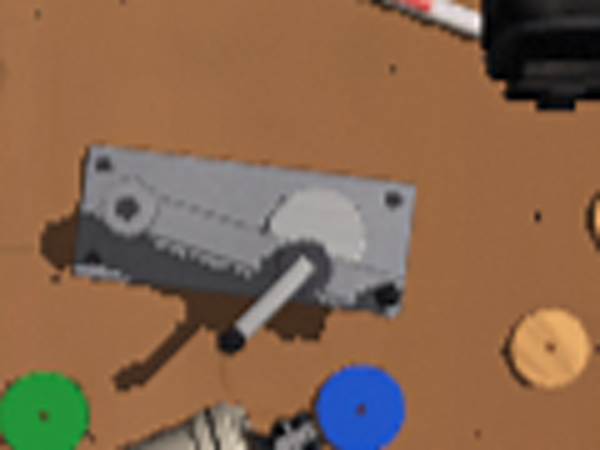

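The arm has not moved: the nose knob is still at (387,295) in the crop. The fingers must have passed over or beside it, so I'll check where the fingertips really are.

```bash
python3 -c "
from h import *
st()
s=camera('side'); t=read_state()['tool_pos']
im=s['pixels'].copy()
s['pixels']=np.ascontiguousarray(im)
pr=[proj(s,t+[0,0,-k]) for k in (0,.006,.025)]; print(pr)
u,v=map(int,pr[0]); x0,y0=u-50,v-50
s['pixels']=cv2.resize(im[y0:y0+100,x0:x0+110],None,fx=6,fy=6,interpolation=cv2.INTER_CUBIC)
for a in pr: cv2.drawMarker(s['pixels'],(int((a[0]-x0)*6+3),int((a[1]-y0)*6+3)),(255,0,0),cv2.MARKER_CROSS,14,1)
cv2.imwrite('pics/s4.png',s['pixels'][:,:,::-1])
"
```

```text
t 2.85 pos [0.3535 0.1455 0.1496] h 26.91 tilt 0.17 F [-0.9  0.7 -0.6] gap 34.1 grip 0.0
[array([300.36588399, 200.06750165]), array([300.26624273, 201.96878963]), array([299.95301257, 207.94563889])]
```

View pics/s4.png

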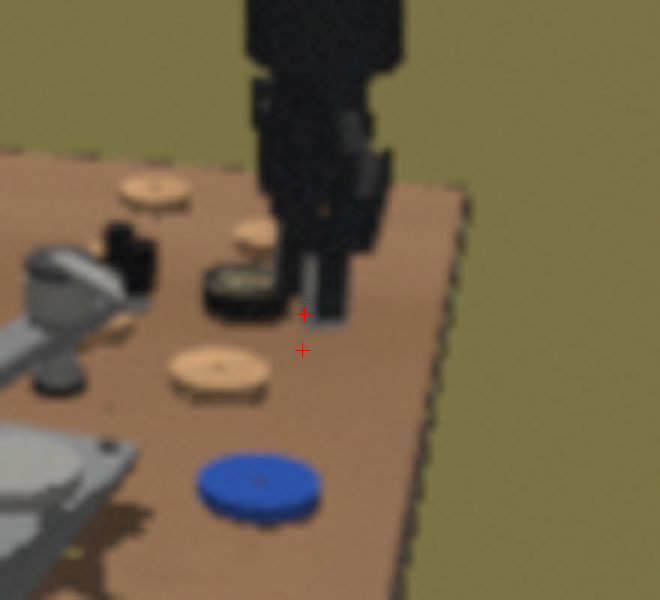

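The fingertips end only about 7 mm ahead of the TCP at this opening (crosses at (303,303) and (302,350), tips at about 300–325). They passed over the knob, so I'll go back and lower further.

```bash
python3 -c "
from h import *
print(to([.468,.036,.175]))"
```

```text
(array([ 52.1, 148. , -25.4]), None, np.float64(26.99))
```

Request:
step_arm(
  series=[
    [[0,0,-25,0,0,0,40],[20,60,-25,0,0,0,40],[40,100,-25,0,0,0,40],[53,140,-25,0,0,0,40],[53,149,-25,0,0,0,40]],
  ],
)

```text
time: 3.32
tool_pos: [0.4727, 0.0316, 0.1749]
tool_rot: [0.973, 0.231, 0.002, 0.001]
wrist_force: [-0.3, 1.6, 1.3]
finger_gap: 0.468
grasp_force: 0.0
```

```bash
python3 -c "
from h import *
st();print(to([.468,.036,.130]))"
```

```text
t 3.32 pos [0.4727 0.0316 0.1749] h 26.77 tilt 0.2 F [-0.3  1.6  1.3] gap 40.0 grip 0.0
(array([-2.3, -6.2, 44.9]), None, np.float64(26.77))
```

Request:
step_arm(
  series=[
    [[-2,-5,0,0,0,0,40],[-2,-5,15,0,0,0,40],[-2,-5,28,0,0,0,40],[-2,-5,38,0,0,0,40],[-2,-5,45,0,0,0,40]],
  ],
)

```text
time: 3.73
tool_pos: [0.4653, 0.0366, 0.1282]
tool_rot: [0.973, 0.231, -0.001, -0.0]
wrist_force: [-0.7, -0.1, -0.4]
finger_gap: 0.467
grasp_force: 0.0
```

```bash
python3 -c "
from h import *
st();print(to([.468,.036,.130]))
a0=np.arctan2(.037-.213,.467-.531)
for i in range(1,14):
    a=a0-np.radians(6*i)
    p=np.array([.531,.213,.130])+.19*np.array([np.cos(a),np.sin(a),0]); print(i,to(p)[0])"
```

```text
t 3.73 pos [0.4653 0.0366 0.1282] h 26.73 tilt 0.06 F [-0.7 -0.1 -0.4] gap 39.9 grip 0.0
(array([ 2.2,  1.8, -1.8]), None, np.float64(26.73))
1 [-13.1 -12.9  -1.7]
2 [-24.3 -29.3  -1.7]
3 [-33.7 -46.8  -1.7]
4 [-41.3 -65.2  -1.7]
5 [-46.9 -84.3  -1.7]
6 [ -50.4 -103.9   -1.7]
7 [ -51.9 -123.7   -1.7]
8 [ -51.3 -143.6   -1.7]
9 [ -48.6 -163.3   -1.7]
10 [ -43.9 -182.6   -1.7]
11 [ -37.2 -201.3   -1.7]
12 [ -28.6 -219.2   -1.7]
13 [ -18.1 -236.2   -1.7]
```

Request:
step_arm(
  series=[
    [[-5,-6,0,0,0,0,40],[-13,-13,0,0,0,0,40],[-19,-21,0,0,0,0,40],[-24,-29,0,0,0,0,40],[-34,-47,0,0,0,0,40]],
  ],
)

```text
time: 4.15
tool_pos: [0.4129, 0.0598, 0.1289]
tool_rot: [0.973, 0.229, -0.002, 0.005]
wrist_force: [-4.4, -12.3, 4.4]
finger_gap: 0.472
grasp_force: 5.5
```

Request:
step_arm(
  series=[
    [[-7,-18,0,0,0,0,40],[-13,-37,0,0,0,0,40],[-16,-57,0,0,0,0,40],[-18,-77,0,0,0,0,40],[-18,-97,0,0,0,0,40]],
  ],
)

```text
time: 4.57
tool_pos: [0.3524, 0.1415, 0.1293]
tool_rot: [0.973, 0.231, -0.001, 0.001]
wrist_force: [-0.3, -4.2, -1.3]
finger_gap: 0.47
grasp_force: 1.4
```

```bash
python3 -c "
from h import *
st()
a0=np.arctan2(.037-.213,.467-.531)
for i in range(8,15):
    a=a0-np.radians(6*i)
    p=np.array([.531,.213,.130])+.19*np.array([np.cos(a),np.sin(a),0]); print(i,to(p)[0])
c=camera('top'); crop(c,180,150,300,240,5,'t5.png')"
```

```text
t 4.57 pos [0.3524 0.1415 0.1293] h 26.71 tilt 0.13 F [-0.3 -4.2 -1.3] gap 40.1 grip 1.4
8 [ 2.3  0.9 -0.7]
9 [  4.9 -18.9  -0.8]
10 [  9.6 -38.2  -0.8]
11 [ 16.3 -56.9  -0.8]
12 [ 25.  -74.8  -0.9]
13 [ 35.4 -91.7  -0.9]
14 [  47.6 -107.5   -1. ]
```

View pics/t5.png

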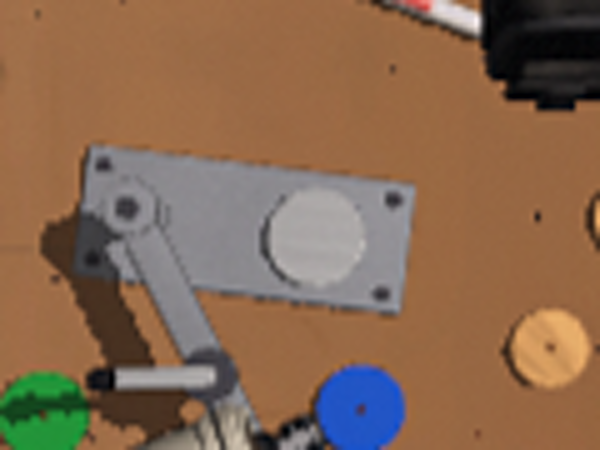

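The arm is now swinging out, about 1.0 rad, and the whole bed is visible around (315,237). I'll continue to about 1.55 rad, then lift clear.

Request:
step_arm(
  series=[
    [[5,-19,0,0,0,0,40],[10,-38,0,0,0,0,40],[16,-57,0,0,0,0,40],[25,-75,0,0,0,0,40],[36,-93,0,0,0,0,40]],
  ],
)

```text
time: 5.03
tool_pos: [0.3624, 0.2106, 0.1295]
tool_rot: [0.968, 0.251, -0.003, -0.014]
wrist_force: [0.5, -0.2, 0.1]
finger_gap: 0.469
grasp_force: 0.0
```

Request:
step_arm(
  series=[
    [[0,0,0,0,0,0,40],[0,0,-30,0,0,0,40],[0,0,-65,0,0,0,40],[-40,0,-80,0,0,0,40],[-80,0,-80,0,0,0,40]],
  ],
)

```text
time: 5.45
tool_pos: [0.2968, 0.1705, 0.2126]
tool_rot: [0.968, 0.25, 0.001, -0.014]
wrist_force: [-0.8, -0.5, 0.2]
finger_gap: 0.465
grasp_force: 0.0
```

Request:
step_arm(
  series=[
    [[-20,30,0,0,0,0,40],[-40,60,0,0,0,0,40],[-60,90,0,0,0,0,40],[-60,120,0,0,0,0,40],[-60,120,0,0,0,0,40]],
  ],
)

```text
time: 5.87
tool_pos: [0.3007, 0.0311, 0.2064]
tool_rot: [0.969, 0.246, -0.002, -0.012]
wrist_force: [-0.2, 0.2, -0.9]
finger_gap: 0.469
grasp_force: 0.0
```

```bash
python3 -c "
from h import *
st()
c=camera('top'); crop(c,180,160,380,240,4,'t6.png')
for d in discs(c): print(*d)
hsv=cv2.cvtColor(c['pixels'],cv2.COLOR_RGB2HSV)
m=cv2.inRange(hsv,(0,0,178),(180,40,235))[180:215,225:260]
cs,_=cv2.findContours(m,cv2.RETR_EXTERNAL,cv2.CHAIN_APPROX_NONE); q=max(cs,key=cv2.contourArea)
M=cv2.moments(cv2.convexHull(q)); p=(M['m10']/M['m00']+225,M['m01']/M['m00']+180); print('bed',p,ray(c,*p,.02),cv2.contourArea(q),hsv[197,243])
"
```

```text
t 5.87 pos [0.3007 0.0311 0.2064] h 28.5 tilt 1.37 F [-0.2  0.2 -0.9] gap 40.0 grip 0.0
289.8 219.2 [ 0.4272 -0.0901] d 59.5
352.0 216.7 [ 0.4319 -0.3256] d 44.4
336.3 192.5 [ 0.5248 -0.2687] d 36.2
369.6 193.2 [ 0.5197 -0.3958] d 53.1
307.5 192.8 [ 0.5254 -0.1593] d 68.5
bed (245.4035087719298, 204.50877192982455) [0.48517181 0.07613322 0.02      ] 5.0 [ 15   9 173]
```

View pics/t6.png

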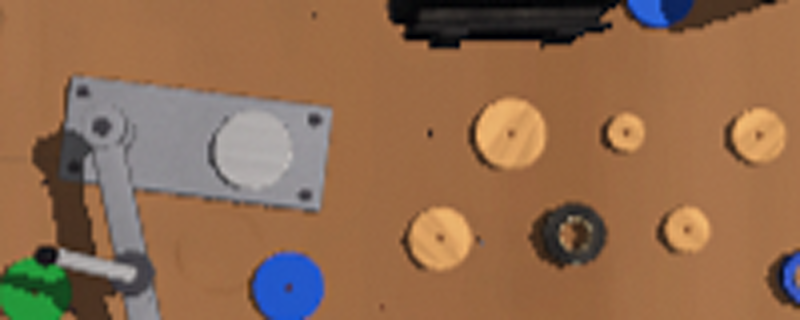

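The bed is whole at (252,149) in the crop, with the arm clear at about 1.25 rad. The lever knob is at (47,255) and the ram at (130,272). I'll fit the bed circle and find the lever knob.

```bash
cat >> h.py <<'E'
def full(p,yaw,tcp_only=False):
    """shift and full turn (rotvec deg, tool axes) to world p, tool down with tool x heading yaw"""
    s=read_state(); q=R.from_quat(s["tool_rot"]); a=np.radians(yaw)
    t=R.from_matrix(np.array([[np.cos(a),np.sin(a),0],[np.sin(a),-np.cos(a),0],[0,0,-1]]).T)
    return (1e3*q.inv().apply(np.array(p)-s["tool_pos"])).round(1), np.degrees((q.inv()*t).as_rotvec()).round(1)
def bed(c,x0=222,y0=178,x1=264,y1=216,k=8,mm=(37,),z=.02):
    g=cv2.resize(c["pixels"][y0:y1,x0:x1],None,fx=k,fy=k,interpolation=cv2.INTER_CUBIC); g=cv2.cvtColor(g,cv2.COLOR_RGB2GRAY)
    g=cv2.GaussianBlur(g,(0,0),3)
    r=mm[0]/3.74*k; h=cv2.HoughCircles(g,cv2.HOUGH_GRADIENT,1,200,param1=60,param2=10,minRadius=int(r*.93),maxRadius=int(r*1.07))
    u,v,rr=h[0][0]; u=(u+.5)/k-.5+x0; v=(v+.5)/k-.5+y0
    return u,v,rr/k,ray(c,u,v,z)
E
python3 -c "
from h import *
c=camera('top'); print('bed',bed(c))
g=c['pixels'].max(2); x0,y0=184,218; m=(g[y0:y0+12,x0:x0+14]<45).astype(np.uint8); M=cv2.moments(m,True); u,v=x0+M['m10']/M['m00'],y0+M['m01']/M['m00']; print(M['m00'],u,v,ray(c,u,v,.175))
print('ram',ray(c,180+130/4,160+272/4,.13),'post',ray(c,180+102/4,160+127/4,.114))
st()
"
```

```text
bed (np.float32(243.25), np.float32(196.875), np.float32(10.05), array([0.51388168, 0.08369496, 0.02      ]))
18.0 191.22222222222223 223.5 [0.42129461 0.25428893 0.175     ]
ram [0.40365031 0.18893759 0.13      ] post [0.52941574 0.21327274 0.114     ]
t 5.97 pos [0.2995 0.0339 0.2061] h 28.73 tilt 1.54 F [ 0.3 -0.1 -0.1] gap 39.9 grip 0.0
```

```bash
python3 -c "
from h import *
print(full([.36,.144,.215],46),full([.421,.254,.215],63))"
```

```text
(array([106. , -67.7,  -7. ]), array([ -1.5,  -0.3, -17.3])) (array([ 212.3, -134.8,   -5.1]), array([ -1.5,  -0.5, -34.3]))
```

Request:
step_arm(
  series=[
    [[21,-14,-5,-1,0,-4,34],[42,-27,-7,-1.5,-0.3,-7,34],[63,-40,-7,-1.5,-0.3,-11,34],[84,-54,-7,-1.5,-0.3,-14,34],[106,-68,-7,-1.5,-0.3,-17.3,34]],
  ],
)

```text
time: 6.38
tool_pos: [0.3587, 0.148, 0.2146]
tool_rot: [0.918, 0.395, -0.001, -0.0]
wrist_force: [0.9, 0.7, 0.4]
finger_gap: 0.398
grasp_force: 0.0
```

```bash
python3 -c "
from h import *
st();print(full([.421,.254,.215],63))"
```

```text
t 6.38 pos [0.3587 0.148  0.2146] h 46.59 tilt 0.1 F [0.9 0.7 0.4] gap 34.0 grip 0.0
(array([119.8, -27.6,  -0.5]), array([ -0.1,   0.1, -16.4]))
```

Request:
step_arm(
  series=[
    [[30,-7,0,0,0,-5,34],[60,-14,0,0,0,-10,34],[90,-21,0,0,0,-16.4,34],[120,-28,0,0,0,-16.4,34],[120,-28,0,0,0,-16.4,34]],
  ],
)

```text
time: 6.8
tool_pos: [0.4232, 0.2575, 0.2135]
tool_rot: [0.853, 0.523, 0.0, -0.001]
wrist_force: [1.5, 0.5, 1.0]
finger_gap: 0.399
grasp_force: 0.0
```

```bash
python3 -c "
from h import *
st();print(full([.4205,.2535,.165],63))"
```

```text
t 6.8 pos [0.4232 0.2575 0.2135] h 63.03 tilt 0.12 F [1.5 0.5 1. ] gap 34.0 grip 0.0
(array([-4.9, -0.5, 48.5]), array([-0.1, -0.1,  0. ]))
```

Request:
step_arm(
  series=[
    [[-4,0,0,0,0,0,34],[-4,0,15,0,0,0,34],[-4,0,30,0,0,0,34],[-4,0,40,0,0,0,34],[-4,0,48,0,0,0,34]],
  ],
)

```text
time: 7.22
tool_pos: [0.4181, 0.2473, 0.1654]
tool_rot: [0.854, 0.52, -0.002, -0.0]
wrist_force: [-0.4, -0.1, 0.7]
finger_gap: 0.394
grasp_force: 0.0
```

```bash
python3 -c "
from h import *
st();print(full([.4527,.2367,.165],63))"
```

```text
t 7.22 pos [0.4181 0.2473 0.1654] h 62.71 tilt 0.21 F [-0.4 -0.1  0.7] gap 33.6 grip 0.0
(array([ 6.4, 35.6,  0.4]), array([-0.1,  0.2, -0.3]))
```

Request:
step_arm(
  series=[
    [[5,6,0,0,0,0,34],[6,14,0,0,0,0,34],[7,21,0,0,0,0,34],[7,28,0,0,0,0,34],[6,35,0,0,0,0,34]],
  ],
)

```text
time: 7.63
tool_pos: [0.4543, 0.238, 0.1666]
tool_rot: [0.854, 0.52, -0.0, -0.001]
wrist_force: [-4.2, 4.5, -2.1]
finger_gap: 0.398
grasp_force: 5.9
```

```bash
python3 -c "
from h import *
st()"
```

```text
t 7.63 pos [0.4543 0.238  0.1666] h 62.72 tilt 0.14 F [-4.2  4.5 -2.1] gap 34.0 grip 5.9
```

Request:
step_arm(
  series=[
    [[0,5,0,0,0,0,34],[0,5,0,0,0,0,34],[0,-2,0,0,0,0,34],[0,-2,-35,0,0,0,34],[0,-2,-60,0,0,0,34]],
  ],
)

```text
time: 8.05
tool_pos: [0.4524, 0.2373, 0.2275]
tool_rot: [0.854, 0.52, -0.001, 0.001]
wrist_force: [0.7, 2.2, 1.4]
finger_gap: 0.404
grasp_force: 0.0
```

Request:
step_arm(
  series=[
    [[-20,40,0,0,0,0,80],[-30,75,0,0,0,0,80],[-40,110,0,0,0,0,80],[-40,150,0,0,0,0,80],[-40,170,0,0,0,0,80]],
  ],
)

```text
time: 8.47
tool_pos: [0.5893, 0.1206, 0.2275]
tool_rot: [0.855, 0.518, 0.001, 0.002]
wrist_force: [-0.3, 1.1, 0.2]
finger_gap: 0.934
grasp_force: 0.0
```

```bash
python3 -c "
from h import *
st()
c=camera('top'); crop(c,180,160,380,240,4,'t7.png')
print(full([.5255,-.1595,.12],0))"
```

```text
t 8.47 pos [0.5893 0.1206 0.2275] h 62.45 tilt 0.31 F [-0.3  1.1  0.2] gap 79.7 grip 0.0
(array([-277.7,   70.6,  107.3]), array([ 0.4, -0.2, 62.4]))
```

View pics/t7.png

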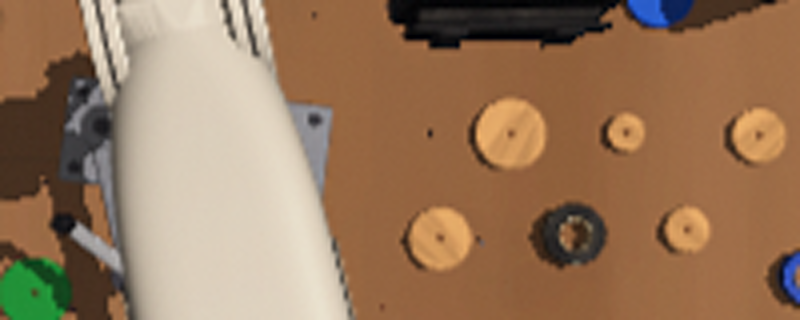

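The lever knob has moved to (62,222), so the lever is backed off. I'll head for disc66 via x 0.50 to keep off the pouch.

Request:
step_arm(
  series=[
    [[-30,-12,0,0,0,7,85],[-60,-24,0,0,0,14,85],[-90,-30,0,0,0,20,85],[-115,-34,0,0,0,26,85],[-130,-34,0,0,0,32,85]],
  ],
)

```text
time: 8.93
tool_pos: [0.4938, 0.0221, 0.2276]
tool_rot: [0.965, 0.261, -0.0, 0.002]
wrist_force: [0.4, -0.2, 0.4]
finger_gap: 0.994
grasp_force: 0.0
```

```bash
python3 -c "
from h import *
st()
print(full([.5255,-.1595,.12],0))"
```

```text
t 8.93 pos [0.4938 0.0221 0.2276] h 30.29 tilt 0.18 F [ 0.4 -0.2  0.4] gap 84.9 grip 0.0
(array([-64.1, 172.4, 108.2]), array([ 0.2,  0. , 30.3]))
```

Request:
step_arm(
  series=[
    [[-13,36,0,0.2,0,6.5,85],[-26,71,20,0.2,0,13,85],[-39,106,40,0.2,0,19.5,85],[-52,140,60,0.2,0,25.5,85],[-64,172,80,0.2,0,30.3,85]],
  ],
)

```text
time: 9.35
tool_pos: [0.5286, -0.1594, 0.1472]
tool_rot: [1.0, 0.001, 0.001, 0.0]
wrist_force: [1.4, -0.4, 0.3]
finger_gap: 0.994
grasp_force: 0.0
```

```bash
python3 -c "
from h import *
st()
print(full([.5255,-.1595,.03],0))
s=camera('side')
print([proj(s,[.5255,-.1595+a,0.0]) for a in (-.05,.05)])"
```

```text
t 9.35 pos [ 0.5286 -0.1594  0.1472] h 0.06 tilt 0.09 F [ 1.4 -0.4  0.3] gap 84.9 grip 0.0
(array([ -3.3,   0. , 117.2]), array([ 0. , -0.1,  0.1]))
[array([265.27205019, 198.25816187]), array([260.01080472, 208.17309766])]
```

Request:
step_arm(
  series=[
    [[-3,0,30,0,0,0,80],[-3,0,60,0,0,0,80],[-3,0,90,0,0,0,80],[-3,0,108,0,0,0,80],[-3,0,117,0,0,0,80]],
  ],
)

```text
time: 9.82
tool_pos: [0.5228, -0.1562, 0.0273]
tool_rot: [1.0, 0.003, -0.003, -0.001]
wrist_force: [-0.1, 1.1, -0.1]
finger_gap: 0.937
grasp_force: 0.0
```

Request:
step_arm(
  series=[
    [[0,0,3,0,0,0,80],[0,0,6,0,0,0,80],[0,0,6,0,0,0,80]],
  ],
)

```text
time: 10.07
tool_pos: [0.5252, -0.156, 0.0245]
tool_rot: [1.0, 0.004, -0.0, -0.001]
wrist_force: [0.5, -0.1, -0.4]
finger_gap: 0.935
grasp_force: 0.0
```

```bash
python3 -c "
from h import *
st()
s=camera('side'); t=read_state()['tool_pos']; print(proj(s,t),proj(s,[t[0],t[1]+.045,0]))
crop(s,225,140,305,220,7,'s8.png')"
```

```text
t 10.07 pos [ 0.5252 -0.156   0.0245] h 0.41 tilt 0.09 F [ 0.5 -0.1 -0.4] gap 79.9 grip 0.0
[262.68586049 197.33341595] [260.14275566 208.02943398]
```

View pics/s8.png

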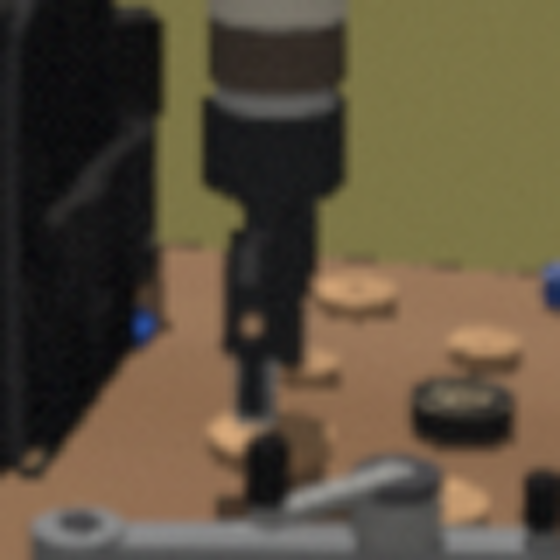

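The fingers straddle the disc at about (255,420), with the lever knob in the way at (265,470). I'll feel my way down by force.

Request:
step_arm(
  series=[
    [[0,-3,2,0,0,0,80],[0,-3,4,0,0,0,80],[0,-3,4,0,0,0,80]],
  ],
)

```text
time: 10.37
tool_pos: [0.5242, -0.1522, 0.0198]
tool_rot: [1.0, 0.004, -0.001, -0.001]
wrist_force: [0.3, 0.5, -0.2]
finger_gap: 0.932
grasp_force: 0.0
```

Request:
step_arm(
  series=[
    [[0,0,2,0,0,0,80],[0,0,4,0,0,0,80],[0,0,4,0,0,0,80]],
  ],
)

```text
time: 10.62
tool_pos: [0.5237, -0.1523, 0.0151]
tool_rot: [1.0, 0.004, -0.002, -0.001]
wrist_force: [-0.1, -0.2, -0.6]
finger_gap: 0.937
grasp_force: 0.0
```

```bash
python3 -c "
from h import *
st()"
```

```text
t 10.62 pos [ 0.5237 -0.1523  0.0151] h 0.41 tilt 0.24 F [-0.1 -0.2 -0.6] gap 80.1 grip 0.0
```

Request:
step_arm(
  series=[
    [[2,7,0,0,0,0,80],[2,7,2,0,0,0,80],[2,7,3,0,0,0,80],[2,7,3,0,0,0,80]],
  ],
)

```text
time: 10.95
tool_pos: [0.5258, -0.1595, 0.012]
tool_rot: [1.0, 0.003, -0.002, -0.002]
wrist_force: [-0.4, -0.5, -0.5]
finger_gap: 0.937
grasp_force: 0.0
```

Request:
step_arm(
  series=[
    [[0,0,2,0,0,0,80],[0,0,3,0,0,0,80],[0,0,3,0,0,0,80]],
  ],
)

```text
time: 11.2
tool_pos: [0.5257, -0.1592, 0.009]
tool_rot: [1.0, 0.004, -0.002, -0.001]
wrist_force: [0.0, 0.0, 0.2]
finger_gap: 0.934
grasp_force: 0.0
```

Request:
step_arm(
  series=[
    [[0,0,1,0,0,0,80],[0,0,2,0,0,0,80],[0,0,2,0,0,0,80]],
  ],
)

```text
time: 11.45
tool_pos: [0.5259, -0.1592, 0.0072]
tool_rot: [1.0, 0.004, -0.001, -0.001]
wrist_force: [-0.1, 0.9, 0.7]
finger_gap: 0.936
grasp_force: 0.0
```

Request:
step_arm(
  series=[
    [[0,0,1,0,0,0,80],[0,0,2,0,0,0,80],[0,0,2,0,0,0,80]],
  ],
)

```text
time: 11.7
tool_pos: [0.5258, -0.1593, 0.0052]
tool_rot: [1.0, 0.004, -0.001, -0.001]
wrist_force: [-0.1, 0.4, -0.4]
finger_gap: 0.937
grasp_force: 0.0
```

Request:
step_arm(
  series=[
    [[0,0,1,0,0,0,80],[0,0,2,0,0,0,80],[0,0,2,0,0,0,80]],
  ],
)

```text
time: 11.95
tool_pos: [0.5258, -0.1593, 0.0032]
tool_rot: [1.0, 0.004, -0.001, -0.001]
wrist_force: [-0.2, -0.0, -0.8]
finger_gap: 0.937
grasp_force: 0.0
```

Request:
step_arm(
  series=[
    [[0,0,-1,0,0,0,70],[0,0,-1,0,0,0,60],[0,0,-1,0,0,0,60],[0,0,-1,0,0,0,60],[0,0,-1,0,0,0,60]],
  ],
  newtons=40,
)

```text
time: 12.37
tool_pos: [0.526, -0.1591, 0.0053]
tool_rot: [1.0, 0.004, -0.001, -0.002]
wrist_force: [-1.4, 1.6, 5.7]
finger_gap: 0.74
grasp_force: 42.2
```

```bash
python3 -c "
from h import *
st()
s=camera('side'); print(s['pixels'].shape)
crop(s,225,140,305,220,7,'s9.png')"
```

```text
t 12.37 pos [ 0.526  -0.1591  0.0053] h 0.41 tilt 0.22 F [-1.4  1.6  5.7] gap 63.2 grip 42.2
(384, 512, 3)
```

View pics/s9.png

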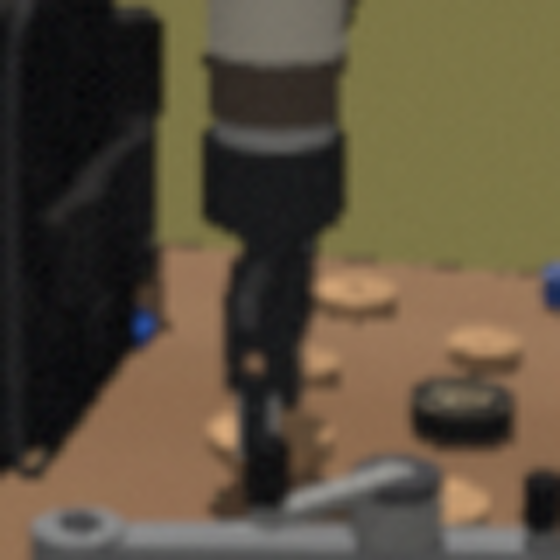

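The gripper holds disc66 (63 mm gap, 42 N) at TCP z 5 mm. I'll lift it and carry it to the bed.

Request:
step_arm(
  series=[
    [[0,0,-15,0,0,0,60],[0,0,-40,0,0,0,60],[0,0,-75,0,0,0,60],[-3,-30,-85,0,0,0,60],[-6,-65,-85,0,0,0,60]],
  ],
)

```text
time: 12.83
tool_pos: [0.5231, -0.0964, 0.0936]
tool_rot: [1.0, 0.001, 0.003, -0.0]
wrist_force: [0.8, 0.9, -1.0]
finger_gap: 0.73
grasp_force: 44.1
```

Request:
step_arm(
  series=[
    [[-1,-35,0,0,0,0,60],[-3,-70,0,0,0,0,60],[-5,-105,0,0,0,0,60],[-6,-140,0,0,0,0,60],[-6,-170,0,0,0,0,60]],
  ],
)

```text
time: 13.25
tool_pos: [0.5135, 0.0373, 0.09]
tool_rot: [0.999, 0.028, -0.002, -0.014]
wrist_force: [-0.4, -0.5, -1.6]
finger_gap: 0.735
grasp_force: 44.1
```

```bash
python3 -c "
from h import *
st(); print(full([.5135,.0838,.04],0))"
```

```text
t 13.25 pos [0.5135 0.0373 0.09  ] h 3.25 tilt 1.67 F [-0.4 -0.5 -1.6] gap 62.8 grip 44.1
(array([  2.8, -45. ,  51.3]), array([-1.6,  0.3,  3.2]))
```

```bash
python3 -c "
from h import *
print(read_state()['qpos'].round(3))"
```

```text
[ 0.056  0.383 -0.195  0.997  0.029  3.141]
```

Request:
step_arm(
  series=[
    [[3,-15,0,-1.6,0.3,3,60],[3,-30,0,-1.6,0.3,3,60],[3,-45,0,-1.6,0.3,3,60],[3,-45,25,-1.6,0.3,3,60],[3,-45,40,-1.6,0.3,3,60]],
  ],
)

```text
time: 13.67
tool_pos: [0.5183, 0.0361, 0.0546]
tool_rot: [1.0, 0.027, 0.001, -0.015]
wrist_force: [0.7, -0.5, -1.3]
finger_gap: 0.732
grasp_force: 44.2
```

```bash
python3 -c "
from h import *
st(); print(full([.5135,.0838,.03],0)); print(read_state()['qpos'].round(3))"
```

```text
t 13.67 pos [0.5183 0.0361 0.0546] h 3.05 tilt 1.72 F [ 0.7 -0.5 -1.3] gap 62.5 grip 44.2
(array([ -2.4, -47.1,  26. ]), array([-1.7, -0.1,  3.1]))
[ 0.052  0.427 -0.234  0.906  0.03   3.141]
```

Joint 6 was at its limit, so I'll use heading 30 at the bed.

```bash
python3 -c "
from h import *
print(full([.5135,.0838,.06],30))"
```

```text
(array([ -2.3, -48. ,  -4. ]), array([ -1.6,  -0.6, -26.9]))
```

Request:
step_arm(
  series=[
    [[0,0,-5,-0.5,0,-7,60],[-1,-15,-5,-1,-0.3,-13,60],[-2,-30,-5,-1.6,-0.6,-20,60],[-2,-48,-5,-1.6,-0.6,-27,60],[-2,-48,-5,-1.6,-0.6,-27,60]],
  ],
)

```text
time: 14.08
tool_pos: [0.5127, 0.0862, 0.0608]
tool_rot: [0.965, 0.262, -0.001, -0.001]
wrist_force: [1.1, -0.4, -0.6]
finger_gap: 0.734
grasp_force: 44.4
```

```bash
python3 -c "
from h import *
st();print(full([.5135,.0838,.03],30))"
```

```text
t 14.08 pos [0.5127 0.0862 0.0608] h 30.41 tilt 0.2 F [ 1.1 -0.4 -0.6] gap 62.7 grip 44.4
(array([-0.5,  2.6, 30.8]), array([-0.2,  0.1,  0.4]))
```

Request:
step_arm(
  series=[
    [[-0.5,2,12,-0.2,0.1,0.4,60],[-0.5,2,22,-0.2,0.1,0.4,60],[-0.5,2,28,-0.2,0.1,0.4,60],[-0.5,2,30,-0.2,0.1,0.4,60],[-0.5,2,30,-0.2,0.1,0.4,60]],
  ],
)

```text
time: 14.5
tool_pos: [0.5122, 0.0818, 0.0297]
tool_rot: [0.967, 0.256, -0.001, 0.001]
wrist_force: [-0.5, 0.4, -1.0]
finger_gap: 0.733
grasp_force: 44.4
```

```bash
python3 -c "
from h import *
st();print(full([.5135,.0838,.026],30))"
```

```text
t 14.5 pos [0.5122 0.0818 0.0297] h 29.66 tilt 0.17 F [-0.5  0.4 -1. ] gap 62.6 grip 44.4
(array([ 2.2, -1.1,  3.7]), array([ 0. ,  0.2, -0.3]))
```

Request:
step_arm(
  series=[
    [[2,-1,2,0,0.2,0,60],[2,-1,3.5,0,0.2,0,60],[2,-1,3.5,0,0.2,0,60]],
  ],
)

```text
time: 14.75
tool_pos: [0.5144, 0.0843, 0.0273]
tool_rot: [0.967, 0.257, 0.002, 0.0]
wrist_force: [0.6, 0.5, -1.5]
finger_gap: 0.729
grasp_force: 44.4
```

Request:
step_arm(
  series=[
    [[0,0,1,0,0,0,60],[0,0,1,0,0,0,60]],
  ],
)

```text
time: 14.92
tool_pos: [0.5143, 0.0844, 0.0263]
tool_rot: [0.966, 0.257, 0.002, 0.0]
wrist_force: [-0.3, 0.4, -1.5]
finger_gap: 0.736
grasp_force: 44.4
```

```bash
python3 -c "
from h import *
st();print(full([.5135,.0838,.026],30))"
```

```text
t 14.92 pos [0.5143 0.0844 0.0263] h 29.74 tilt 0.2 F [-0.3  0.4 -1.5] gap 62.9 grip 44.4
(array([-1. ,  0.1,  0.3]), array([ 0.1, -0.2, -0.3]))
```

Request:
step_arm(
  series=[
    [[-1,0,1,0,0,0,60],[-1,0,1,0,0,0,70],[-1,0,1,0,0,0,76],[-1,0,0,0,0,0,78],[-1,0,-30,0,0,0,80]],
  ],
)

```text
time: 15.33
tool_pos: [0.5089, 0.0831, 0.0519]
tool_rot: [0.966, 0.257, -0.004, -0.0]
wrist_force: [0.2, -0.3, -0.2]
finger_gap: 0.938
grasp_force: 0.0
```

Request:
step_arm(
  series=[
    [[-10,0,-30,0,0,0,80],[-40,0,-60,0,0,0,80],[-60,40,-60,0,0,0,80],[-70,80,-60,0,0,0,80],[-80,110,-60,0,0,0,80]],
  ],
)

```text
time: 15.75
tool_pos: [0.499, -0.053, 0.1178]
tool_rot: [0.966, 0.257, 0.003, 0.001]
wrist_force: [0.6, 0.8, -1.0]
finger_gap: 0.939
grasp_force: 0.0
```

```bash
python3 -c "
from h import *
st()
c=camera('top'); 
for d in discs(c): print(*d)
print('on bed',*discs(c,.03,(225,180,262,215)), bed(c,mm=(33,),z=.03))
print(full([.427,-.090,.11],15)); crop(c,180,160,330,240,5,'t10.png')"
```

```text
t 15.75 pos [ 0.499  -0.053   0.1178] h 29.8 tilt 0.39 F [ 0.6  0.8 -1. ] gap 80.1 grip 0.0
351.9 216.7 [ 0.4319 -0.3253] d 43.5
336.3 192.5 [ 0.5248 -0.2689] d 36.1
369.6 193.2 [ 0.5197 -0.3958] d 52.8Traceback (most recent call last):
  File "<string>", line 6, in <module>
    print('on bed',*discs(c,.03,(225,180,262,215)), bed(c,mm=(33,),z=.03))
                                                    ~~~^^^^^^^^^^^^^^^^^^
  File "h.py", line 44, in bed
    u,v,rr=h[0][0]; u=(u+.5)/k-.5+x0; v=(v+.5)/k-.5+y0
           ~^^^
TypeError: 'NoneType' object is not subscriptable
```

```bash
python3 -c "
from h import *
print(full([.427,-.090,.11],15))"
```

```text
(array([-79.3,  -8.9,   7.2]), array([ 0.5, -0.3, 14.4]))
```

Request:
step_arm(
  series=[
    [[-20,0,0,0,0,7,76],[-40,0,0,0,0,14,76],[-75,0,0,0,0,15,76],[-80,0,0,0,0,15,76],[-80,0,0,0,0,15,76]],
  ],
)

```text
time: 16.22
tool_pos: [0.4268, -0.0915, 0.1159]
tool_rot: [0.992, 0.127, 0.001, 0.0]
wrist_force: [1.2, -0.4, 0.3]
finger_gap: 0.89
grasp_force: 0.0
```

```bash
cat >> h.py <<'E'
def onbed(c,z,box=(228,182,260,213)):
    r=discs(c,z,box); return r if r else "hidden"
E
python3 -c "
from h import *
st()
c=camera('top')
print('on bed',onbed(c,.03))
print(full([.427,-.090,.05],15))
hsv=cv2.cvtColor(c['pixels'],cv2.COLOR_RGB2HSV); print(c['pixels'][197,232:256:3].tolist())"
```

```text
t 16.22 pos [ 0.4268 -0.0915  0.1159] h 14.62 tilt 0.11 F [ 1.2 -0.4  0.3] gap 76.0 grip 0.0
on bed [(243.6, 196.9, array([0.5133, 0.0823]), 'd', np.float64(68.3))]
(array([-1.6, -1.7, 66.3]), array([ 0.1, -0.2, -0.3]))
[[75, 73, 78], [225, 163, 101], [227, 168, 104], [213, 155, 95], [138, 88, 50], [216, 157, 98], [210, 153, 93], [152, 141, 141]]
```

Disc66 is at (0.5133,−0.0+0.0823), about 1.5 mm off the bed centre, which is good. Next is disc58.

Request:
step_arm(
  series=[
    [[-1,-2,35,0,0,0,76],[-1,-2,65,0,0,0,76],[-1,-2,85,0,0,0,76],[-1,-2,95,0,0,0,76],[-1,-2,95,0,0,0,76]],
  ],
)

```text
time: 16.68
tool_pos: [0.427, -0.0883, 0.0187]
tool_rot: [0.992, 0.129, -0.0, -0.001]
wrist_force: [-0.2, -0.8, -0.6]
finger_gap: 0.89
grasp_force: 0.0
```

```bash
python3 -c "
from h import *
st()
print(full([.427,-.090,.0075],15))"
```

```text
t 16.68 pos [ 0.427  -0.0883  0.0187] h 14.83 tilt 0.07 F [-0.2 -0.8 -0.6] gap 76.0 grip 0.0
(array([-0.4,  1.7, 11.2]), array([-0.1,  0. , -0.2]))
```

Request:
step_arm(
  series=[
    [[0,1.7,6,0,0,0,76],[0,1.7,11,0,0,0,76],[0,1.7,11,0,0,0,65],[0,1.7,11,0,0,0,50],[0,1.7,11,0,0,0,50]],
  ],
)

```text
time: 17.1
tool_pos: [0.4285, -0.0906, 0.0106]
tool_rot: [0.992, 0.128, 0.002, -0.0]
wrist_force: [-0.0, 0.2, 0.6]
finger_gap: 0.584
grasp_force: 0.3
```

Request:
step_arm(
  series=[
    [[0,0,0,0,0,0,50],[0,0,-5,0,0,0,50],[0,0,-25,0,0,0,50],[0,0,-50,0,0,0,50],[0,0,-80,0,0,0,50]],
  ],
)

```text
time: 17.52
tool_pos: [0.4264, -0.091, 0.0902]
tool_rot: [0.992, 0.128, 0.0, -0.0]
wrist_force: [0.6, 0.1, -0.5]
finger_gap: 0.587
grasp_force: 0.0
```

```bash
python3 -c "
from h import *
st()
print(full([.5135,.0838,.09],30))"
```

```text
t 17.52 pos [ 0.4264 -0.091   0.0902] h 14.73 tilt 0.02 F [ 0.6  0.1 -0.5] gap 50.1 grip 0.0
(array([ 128.7, -146.9,    0.2]), array([  0. ,  -0. , -15.3]))
```

The fingers closed above the disc, so the grasp has to be lower. I'll retry at TCP z of about 3 mm.

Request:
step_arm(
  series=[
    [[0,-1,30,0,0,0,76],[0,-1,55,0,0,0,76],[0,-1,72,0,0,0,76],[0,-1,80,0,0,0,76],[0,-1,80,0,0,0,76]],
  ],
)

```text
time: 17.93
tool_pos: [0.4263, -0.0899, 0.0087]
tool_rot: [0.992, 0.128, -0.0, -0.0]
wrist_force: [-0.0, 0.9, 1.3]
finger_gap: 0.889
grasp_force: 0.0
```

Request:
step_arm(
  series=[
    [[0,0,4,0,0,0,76],[0,0,6,0,0,0,76],[0,0,6,0,0,0,76]],
  ],
)

```text
time: 18.18
tool_pos: [0.4284, -0.0902, 0.0044]
tool_rot: [0.992, 0.128, 0.002, 0.0]
wrist_force: [-0.2, 0.2, 1.0]
finger_gap: 0.89
grasp_force: 0.0
```

```bash
python3 -c "
from h import *
st()
print(full([.427,-.090,.003],15))"
```

```text
t 18.18 pos [ 0.4284 -0.0902  0.0044] h 14.74 tilt 0.25 F [-0.2  0.2  1. ] gap 76.0 grip 0.0
(array([-1.3, -0.6,  1.4]), array([ 0.1, -0.2, -0.3]))
```

Request:
step_arm(
  series=[
    [[-1,0,1,0,0,0,68],[-1,0,1,0,0,0,60],[-1,0,1,0,0,0,50],[-1,0,1,0,0,0,50],[-1,0,1,0,0,0,50]],
  ],
)

```text
time: 18.6
tool_pos: [0.427, -0.0901, 0.0039]
tool_rot: [0.992, 0.128, 0.002, 0.0]
wrist_force: [-2.8, 0.7, 7.6]
finger_gap: 0.654
grasp_force: 40.8
```

```bash
python3 -c "
from h import *
st()"
```

```text
t 18.6 pos [ 0.427  -0.0901  0.0039] h 14.75 tilt 0.23 F [-2.8  0.7  7.6] gap 55.8 grip 40.8
```

Request:
step_arm(
  series=[
    [[0,0,-8,0,0,0,50],[0,0,-30,0,0,0,50],[0,0,-65,0,0,0,50],[0,0,-85,0,0,0,50],[20,-20,-85,0,0,0,50]],
  ],
)

```text
time: 19.02
tool_pos: [0.4424, -0.0688, 0.0927]
tool_rot: [0.992, 0.126, 0.005, 0.002]
wrist_force: [0.8, 0.2, -1.0]
finger_gap: 0.653
grasp_force: 42.8
```

Request:
step_arm(
  series=[
    [[22,-25,0,0,0,-4,50],[44,-50,0,0,0,-8,50],[66,-76,0,0,0,-12,50],[88,-102,0,0,0,-15,50],[108,-126,0,0,0,-15,50]],
  ],
)

```text
time: 19.43
tool_pos: [0.5139, 0.0853, 0.0889]
tool_rot: [0.966, 0.258, 0.002, 0.0]
wrist_force: [1.3, -0.6, -0.2]
finger_gap: 0.648
grasp_force: 42.7
```

```bash
python3 -c "
from h import *
st()
print(full([.5137,.0838,.04],30))"
```

```text
t 19.43 pos [0.5139 0.0853 0.0889] h 29.86 tilt 0.24 F [ 1.3 -0.6 -0.2] gap 55.3 grip 42.7
(array([-1.1,  1.1, 48.9]), array([ 0.1, -0.2, -0.1]))
```

Request:
step_arm(
  series=[
    [[0,1,20,0,0,0,50],[0,1,35,0,0,0,50],[0,1,44,0,0,0,50],[0,1,49,0,0,0,50],[0,1,49,0,0,0,50]],
  ],
)

```text
time: 19.85
tool_pos: [0.5127, 0.0822, 0.0383]
tool_rot: [0.967, 0.256, 0.0, 0.0]
wrist_force: [-0.6, -0.1, -1.1]
finger_gap: 0.653
grasp_force: 42.7
```

```bash
python3 -c "
from h import *
st()
print(full([.5137,.0838,.035],30))"
```

```text
t 19.85 pos [0.5127 0.0822 0.0383] h 29.71 tilt 0.05 F [-0.6 -0.1 -1.1] gap 55.8 grip 42.7
(array([ 1.6, -0.9,  3.3]), array([ 0. , -0. , -0.3]))
```

Request:
step_arm(
  series=[
    [[1.6,-1,2,0,0,0,50],[1.6,-1,3,0,0,0,50],[1.6,-1,4,0,0,0,50],[1.6,-1,4,0,0,0,50],[1.6,-1,4,0,0,0,62]],
  ],
)

```text
time: 20.27
tool_pos: [0.5151, 0.0842, 0.0357]
tool_rot: [0.967, 0.257, 0.002, 0.0]
wrist_force: [-0.1, 1.4, -0.6]
finger_gap: 0.725
grasp_force: 0.0
```

```bash
python3 -c "
from h import *
st()
print(full([.5137,.0838,.035],30))"
```

```text
t 20.27 pos [0.5151 0.0842 0.0357] h 29.73 tilt 0.24 F [-0.1  1.4 -0.6] gap 61.9 grip 0.0
(array([-1.4, -0.3,  0.7]), array([ 0.1, -0.2, -0.3]))
```

Request:
step_arm(
  series=[
    [[0,0,0,0,0,0,70],[0,0,0,0,0,0,70],[0,0,-20,0,0,0,70],[0,0,-55,0,0,0,70],[-20,20,-65,0,0,0,70]],
  ],
)

```text
time: 20.68
tool_pos: [0.5111, 0.0602, 0.1044]
tool_rot: [0.966, 0.259, 0.006, 0.0]
wrist_force: [2.2, -0.9, 1.0]
finger_gap: 0.819
grasp_force: 0.0
```

Request:
step_arm(
  series=[
    [[-20,36,0,0,0,5,70],[-40,72,0,0,0,10,70],[-60,108,0,0,0,15,70],[-80,144,0,0,0,15,70],[-100,180,0,0,0,15,70]],
  ],
)

```text
time: 21.1
tool_pos: [0.5094, -0.1507, 0.1007]
tool_rot: [0.992, 0.128, 0.002, 0.0]
wrist_force: [1.1, 0.2, 0.2]
finger_gap: 0.82
grasp_force: 0.0
```

```bash
python3 -c "
from h import *
st()
c=camera('top')
for d in discs(c): print(*d)
print('on bed',onbed(c,.04))
print(full([.5197,-.3958,.10],15))"
```

```text
t 21.1 pos [ 0.5094 -0.1507  0.1007] h 14.76 tilt 0.24 F [1.1 0.2 0.2] gap 70.0 grip 0.0
369.6 193.1 [ 0.5203 -0.3957] d 52.1
on bed [(243.8, 195.2, array([0.5189, 0.0814]), 'd', np.float64(58.6))]
(array([-49. , 232.3,   2.5]), array([ 0.4, -0.2, -0.7]))
```

Request:
step_arm(
  series=[
    [[-8,39,0,0,0,0,70],[-16,78,0,0,0,0,70],[-24,117,0,0,0,0,70],[-32,156,0,0,0,0,70],[-40,190,0,0,0,0,70]],
  ],
)

```text
time: 21.57
tool_pos: [0.5193, -0.3452, 0.1004]
tool_rot: [0.992, 0.128, 0.002, 0.001]
wrist_force: [0.2, -0.1, 0.6]
finger_gap: 0.824
grasp_force: 0.0
```

Request:
step_arm(
  series=[
    [[-9,30,0,0,0,0,70],[-9,42,20,0,0,0,70],[-9,42,50,0,0,0,70],[-9,42,70,0,0,0,70],[-9,42,80,0,0,0,70]],
  ],
)

```text
time: 21.98
tool_pos: [0.5194, -0.3847, 0.0166]
tool_rot: [0.992, 0.128, -0.0, -0.002]
wrist_force: [0.1, -0.6, -0.7]
finger_gap: 0.821
grasp_force: 0.0
```

```bash
python3 -c "
from h import *
st()
c=camera('top')
print('on bed',onbed(c,.04)); crop(c,220,175,270,220,12,'t11.png')
print(full([.520,-.3958,.0035],15))"
```

```text
t 21.98 pos [ 0.5194 -0.3847  0.0166] h 14.69 tilt 0.21 F [ 0.1 -0.6 -0.7] gap 70.1 grip 0.0
on bed [(244.0, 196.7, array([0.5133, 0.0805]), 'd', np.float64(64.8))]
(array([-2.1, 11.8, 12.1]), array([-0.3,  0.1, -0.3]))
```

View pics/t11.png

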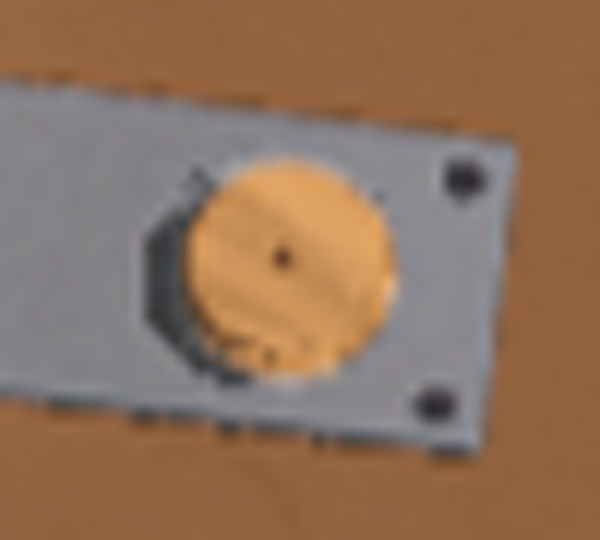

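The stack is on the bed: the dot of disc58 is at crop (283,257), and the rim of disc66 peeks out at the lower right. I'll compute the offset from the dot.

```bash
cat >> h.py <<'E'
def dot(c,p):
    """dark centre dot near world point p (top camera)"""
    u,v=proj(c,p); g=cv2.cvtColor(c["pixels"],cv2.COLOR_RGB2GRAY).astype(float); x0,y0=int(round(u))-5,int(round(v))-5
    w=g[y0:y0+11,x0:x0+11]; w=np.clip(np.median(w)-25-w,0,None)
    i=np.unravel_index(w.argmax(),w.shape); m=np.zeros_like(w); m[max(0,i[0]-1):i[0]+2,max(0,i[1]-1):i[1]+2]=1; w=w*m
    yy,xx=np.mgrid[:11,:11]; return ray(c,x0+(w*xx).sum()/w.sum(),y0+(w*yy).sum()/w.sum(),p[2])
E
python3 -c "
from h import *
c=camera('top'); print('dot58',dot(c,[.5139,.0837,.04]), proj(c,[.5139,.0837,.04]),'34',dot(c,[.5248,-.2689,.01]),'42',dot(c,[.432,-.3254,.01]))
st()"
```

```text
dot58 [0.51603143 0.08390953 0.04      ] [243.15870784 196.60245126] 34 [ 0.52691733 -0.24874545  0.01      ] 42 [ 0.41365797 -0.30746082  0.01      ]
t 22.08 pos [ 0.5199 -0.3843  0.0177] h 14.75 tilt 0.19 F [-0.5 -0.   0.2] gap 70.0 grip 0.0
```

disc58 is 2.3 mm off, which is fine. Next I'll grasp disc50.

Request:
step_arm(
  series=[
    [[-2,12,0,0,0,0,70],[-2,12,6,0,0,0,70],[-2,12,12,0,0,0,70],[-2,12,13.5,0,0,0,70],[-2,12,13.5,0,0,0,70]],
  ],
)

```text
time: 22.5
tool_pos: [0.5223, -0.397, 0.0064]
tool_rot: [0.992, 0.129, 0.001, -0.0]
wrist_force: [-0.1, 0.2, 1.0]
finger_gap: 0.818
grasp_force: 0.0
```

```bash
python3 -c "
from h import *
st()
print(full([.520,-.3958,.0035],15))"
```

```text
t 22.5 pos [ 0.5223 -0.397   0.0064] h 14.77 tilt 0.15 F [-0.1  0.2  1. ] gap 69.9 grip 0.0
(array([-2. , -1.7,  2.9]), array([-0. , -0.1, -0.2]))
```

Request:
step_arm(
  series=[
    [[-2,-1.5,2.5,0,0,0,70],[-2,-1.5,2.5,0,0,0,58],[-2,-1.5,2.5,0,0,0,42],[-2,-1.5,2.5,0,0,0,42],[-2,-1.5,2.5,0,0,0,42]],
  ],
)

```text
time: 22.92
tool_pos: [0.5205, -0.397, 0.0047]
tool_rot: [0.992, 0.128, 0.002, 0.0]
wrist_force: [-0.5, -0.0, 2.6]
finger_gap: 0.555
grasp_force: 41.4
```

```bash
python3 -c "
from h import *
st()"
```

```text
t 22.92 pos [ 0.5205 -0.397   0.0047] h 14.75 tilt 0.22 F [-0.5 -0.   2.6] gap 47.4 grip 41.4
```

Request:
step_arm(
  series=[
    [[0,0,-8,0,0,0,42],[0,0,-30,0,0,0,42],[0,0,-65,0,0,0,42],[0,0,-95,0,0,0,42],[5,-20,-100,0,0,0,42]],
  ],
)

```text
time: 23.33
tool_pos: [0.5228, -0.3817, 0.1113]
tool_rot: [0.992, 0.126, 0.006, 0.005]
wrist_force: [1.1, -0.4, 0.4]
finger_gap: 0.557
grasp_force: 41.4
```

Request:
step_arm(
  series=[
    [[9,-36,0,0,0,0,42],[18,-72,0,0,0,0,42],[27,-108,0,0,0,0,42],[36,-144,0,0,0,0,42],[45,-180,0,0,0,0,42]],
  ],
)

```text
time: 23.75
tool_pos: [0.5172, -0.1893, 0.1047]
tool_rot: [0.992, 0.128, 0.002, 0.0]
wrist_force: [0.4, 0.4, -1.0]
finger_gap: 0.561
grasp_force: 41.4
```

Request:
step_arm(
  series=[
    [[9,-36,0,0,0,-3,42],[18,-72,0,0,0,-6,42],[27,-108,0,0,0,-9,42],[36,-144,0,0,0,-12,42],[45,-180,0,0,0,-15,42]],
  ],
)

```text
time: 24.17
tool_pos: [0.515, -0.0036, 0.1048]
tool_rot: [0.966, 0.258, 0.002, 0.001]
wrist_force: [1.8, -0.5, -0.9]
finger_gap: 0.558
grasp_force: 41.4
```

```bash
python3 -c "
from h import *
st()
print(full([.514,.0838,.07],30))"
```

```text
t 24.17 pos [ 0.515  -0.0036  0.1048] h 29.87 tilt 0.23 F [ 1.8 -0.5 -0.9] gap 47.7 grip 41.4
(array([ 42.6, -76.3,  34.8]), array([ 0.1, -0.2, -0.1]))
```

Request:
step_arm(
  series=[
    [[20,-36,0,0,0,0,42],[38,-68,10,0,0,0,42],[42,-76,28,0,0,0,42],[42,-76,42,0,0,0,42],[42,-76,52,0,0,0,42]],
  ],
)

```text
time: 24.58
tool_pos: [0.5135, 0.0828, 0.0514]
tool_rot: [0.966, 0.258, 0.001, 0.0]
wrist_force: [-0.2, -1.2, -0.9]
finger_gap: 0.56
grasp_force: 41.4
```

```bash
python3 -c "
from h import *
st()
print(full([.514,.0838,.0455],30))"
```

```text
t 24.58 pos [0.5135 0.0828 0.0514] h 29.89 tilt 0.14 F [-0.2 -1.2 -0.9] gap 47.8 grip 41.4
(array([ 1. , -0.6,  5.9]), array([ 0.1, -0.1, -0.1]))
```

Request:
step_arm(
  series=[
    [[0,-0.5,4,0,0,0,42],[0,-0.5,6,0,0,0,42],[0,-0.5,6.5,0,0,0,42],[0,-0.5,6.5,0,0,0,42],[0,-0.5,6.5,0,0,0,54]],
  ],
)

```text
time: 25.0
tool_pos: [0.5147, 0.0815, 0.0466]
tool_rot: [0.967, 0.256, 0.002, 0.0]
wrist_force: [-0.1, 0.2, 0.6]
finger_gap: 0.634
grasp_force: 0.0
```

```bash
python3 -c "
from h import *
st()"
```

```text
t 25.0 pos [0.5147 0.0815 0.0466] h 29.67 tilt 0.28 F [-0.1  0.2  0.6] gap 54.2 grip 0.0
```

Request:
step_arm(
  series=[
    [[0,0,0,0,0,0,62],[0,0,0,0,0,0,62],[0,0,-20,0,0,0,62],[0,0,-55,0,0,0,62],[-20,20,-60,0,0,0,62]],
  ],
)

```text
time: 25.42
tool_pos: [0.5111, 0.0579, 0.1109]
tool_rot: [0.966, 0.259, 0.007, 0.0]
wrist_force: [1.7, -1.0, 1.2]
finger_gap: 0.726
grasp_force: 0.0
```

Request:
step_arm(
  series=[
    [[-27,29,0,0,0,5,62],[-54,58,0,0,0,10,62],[-81,87,0,0,0,15,62],[-108,116,0,0,0,15,62],[-135,145,0,0,0,15,62]],
  ],
)

```text
time: 25.83
tool_pos: [0.4605, -0.1398, 0.1062]
tool_rot: [0.992, 0.128, 0.002, 0.0]
wrist_force: [0.6, 0.3, -0.3]
finger_gap: 0.728
grasp_force: 0.0
```

```bash
python3 -c "
from h import *
st()
c=camera('top'); print(onbed(c,.05))
for d in discs(c): print(*d)
try: print('dot50',dot(c,[.5139,.0837,.05]))
except Exception as e: print(e)
print(full([.432,-.3254,.09],15))"
```

```text
t 25.83 pos [ 0.4605 -0.1398  0.1062] h 14.76 tilt 0.26 F [ 0.6  0.3 -0.3] gap 62.2 grip 0.0
[(244.6, 196.8, array([0.5128, 0.0783]), 'd', np.float64(63.2))]
dot50 [0.49905828 0.10212796 0.05      ]
(array([-70.2, 166.5,  17.2]), array([ 0.4, -0.1, -0.7]))
```

Request:
step_arm(
  series=[
    [[-14,34,0,0,0,0,62],[-28,68,0,0,0,0,62],[-42,102,0,0,0,0,62],[-56,136,0,0,0,0,62],[-70,166,10,0,0,0,62]],
  ],
)

```text
time: 26.3
tool_pos: [0.4368, -0.3197, 0.0977]
tool_rot: [0.992, 0.128, 0.004, 0.002]
wrist_force: [0.4, -0.0, 0.3]
finger_gap: 0.728
grasp_force: 0.0
```

```bash
sed -i 's/-5$/-5/; s/int(round(u))-5,int(round(v))-5/int(round(u))-3,int(round(v))-3/; s/x0:x0+11\]/x0:x0+7]/; s/g\[y0:y0+11/g[y0:y0+7/; s/mgrid\[:11,:11\]/mgrid[:7,:7]/' h.py
python3 -c "
from h import *
st()
c=camera('top'); print(onbed(c,.05))
for d in discs(c): print(*d)
try: print('dot50',dot(c,[.5139,.0837,.05]),'dot34',dot(c,[.5248,-.2689,.01]))
except Exception as e: print(e)
print(full([.432,-.3254,.02],15))"
```

```text
t 26.3 pos [ 0.4368 -0.3197  0.0977] h 14.71 tilt 0.48 F [ 0.4 -0.   0.3] gap 62.2 grip 0.0
[(244.6, 196.8, array([0.5126, 0.0784]), 'd', np.float64(63.2))]
336.3 192.5 [ 0.5248 -0.2687] d 36.2
dot50 [0.51488159 0.08038923 0.05      ] dot34 [ 0.52430992 -0.2679626   0.01      ]
(array([-2.9, -0.2, 74.9]), array([ 0.4, -0.1, -0.6]))
```

disc50 sits about 3.5–4 mm off, which is too close to the limit. I'll go back and re-centre it before the next disc.

```bash
python3 -c "
from h import *
print(full([.47,-.13,.11],22),full([.514,.083,.11],30))"
```

```text
(array([  82.7, -179.4,  -16.1]), array([ 0.4, -0.1, -7.6])) (array([ 178.2, -374.8,  -17.2]), array([  0.4,  -0.1, -15.6]))
```

Request:
step_arm(
  series=[
    [[16,-36,-10,0.4,0,-2,62],[32,-72,-12,0.4,0,-4,62],[48,-108,-12,0.4,0,-5,62],[64,-142,-12,0.4,0,-6,62],[80,-174,-12,0.4,0,-7,62]],
  ],
)

```text
time: 26.77
tool_pos: [0.4685, -0.1259, 0.1079]
tool_rot: [0.982, 0.189, 0.001, -0.003]
wrist_force: [0.7, 0.4, 0.3]
finger_gap: 0.726
grasp_force: 0.0
```

```bash
python3 -c "
from h import *
st();print(full([.514,.082,.09],30))"
```

```text
t 26.77 pos [ 0.4685 -0.1259  0.1079] h 21.75 tilt 0.4 F [0.7 0.4 0.3] gap 62.0 grip 0.0
(array([ 119.3, -176.1,   19.4]), array([-0.3, -0.2, -8.3]))
```

Request:
step_arm(
  series=[
    [[22,-33,0,-0.3,0,-2,62],[44,-66,0,-0.3,0,-4,62],[66,-98,0,-0.3,0,-6,62],[88,-130,5,-0.3,-0.2,-8.3,62],[108,-160,15,-0.3,-0.2,-8.3,62]],
  ],
)

```text
time: 27.18
tool_pos: [0.5111, 0.0636, 0.0954]
tool_rot: [0.966, 0.26, 0.002, 0.0]
wrist_force: [0.6, -1.0, 0.6]
finger_gap: 0.722
grasp_force: 0.0
```

```bash
python3 -c "
from h import *
st();print(full([.5148,.081,.055],30))"
```

```text
t 27.18 pos [0.5111 0.0636 0.0954] h 30.15 tilt 0.24 F [ 0.6 -1.   0.6] gap 61.7 grip 0.0
(array([ 11.8, -13.2,  40.4]), array([ 0.1, -0.2,  0.2]))
```

Request:
step_arm(
  series=[
    [[11,-12,10,0,0,0,62],[11,-12,25,0,0,0,62],[11,-12,35,0,0,0,62],[11,-12,40,0,0,0,62],[11,-12,40,0,0,0,62]],
  ],
)

```text
time: 27.6
tool_pos: [0.5118, 0.0763, 0.0526]
tool_rot: [0.966, 0.259, -0.001, -0.0]
wrist_force: [-0.6, -0.9, 0.4]
finger_gap: 0.723
grasp_force: 0.0
```

Request:
step_arm(
  series=[
    [[0,0,5,0,0,0,62],[0,0,9,0,0,0,62],[0,0,9,0,0,0,62]],
  ],
)

```text
time: 27.85
tool_pos: [0.513, 0.0761, 0.0446]
tool_rot: [0.966, 0.259, 0.0, -0.0]
wrist_force: [-0.0, 0.2, 0.3]
finger_gap: 0.724
grasp_force: 0.0
```

```bash
python3 -c "
from h import *
st();print(full([.5148,.081,.0455],30))"
```

```text
t 27.85 pos [0.513  0.0761 0.0446] h 29.97 tilt 0.02 F [-0.   0.2  0.3] gap 61.9 grip 0.0
(array([ 4. , -3.3, -0.9]), array([-0., -0., -0.]))
```

Request:
step_arm(
  series=[
    [[3,-3.5,-0.5,0,0,0,62],[3,-3.5,-0.5,0,0,0,62],[3,-3.5,-0.5,0,0,0,52],[3,-3.5,-0.5,0,0,0,42],[3,-3.5,-0.5,0,0,0,42]],
  ],
)

```text
time: 28.27
tool_pos: [0.5146, 0.0814, 0.0463]
tool_rot: [0.966, 0.259, 0.001, -0.0]
wrist_force: [-0.0, -0.2, 5.6]
finger_gap: 0.557
grasp_force: 40.4
```

Request:
step_arm(
  series=[
    [[0,0,0,0,0,0,42],[0,0,-2,0,0,0,42],[0,0,-4,0,0,0,42],[0,0,-4,0,0,0,42]],
  ],
)

```text
time: 28.6
tool_pos: [0.5141, 0.0813, 0.0495]
tool_rot: [0.966, 0.259, 0.0, -0.0]
wrist_force: [0.6, -0.0, -0.5]
finger_gap: 0.554
grasp_force: 41.2
```

```bash
python3 -c "
from h import *
st();print(full([.513,.0842,.047],30))"
```

```text
t 28.6 pos [0.5141 0.0813 0.0495] h 30.05 tilt 0.03 F [ 0.6 -0.  -0.5] gap 47.3 grip 41.2
(array([ 0.5, -3. ,  2.5]), array([-0., -0.,  0.]))
```

Request:
step_arm(
  series=[
    [[0.5,-3,0,0,0,0,42],[0.5,-3,0,0,0,0,42],[0.5,-3,2,0,0,0,42],[0.5,-3,3.5,0,0,0,42],[0.5,-3,3.5,0,0,0,42]],
  ],
)

```text
time: 29.02
tool_pos: [0.5129, 0.0843, 0.0463]
tool_rot: [0.966, 0.259, 0.0, -0.0]
wrist_force: [-1.8, -0.1, 4.8]
finger_gap: 0.554
grasp_force: 41.8
```

```bash
python3 -c "
from h import *
st()"
```

```text
t 29.02 pos [0.5129 0.0843 0.0463] h 30.06 tilt 0.04 F [-1.8 -0.1  4.8] gap 47.3 grip 41.8
```

Request:
step_arm(
  series=[
    [[0,0,0,0,0,0,54],[0,0,0,0,0,0,62],[0,0,0,0,0,0,62],[0,0,-20,0,0,0,62],[0,0,-55,0,0,0,62]],
  ],
)

```text
time: 29.43
tool_pos: [0.5093, 0.0835, 0.0973]
tool_rot: [0.966, 0.259, -0.005, -0.001]
wrist_force: [-0.9, 0.1, -1.4]
finger_gap: 0.723
grasp_force: 0.0
```

Request:
step_arm(
  series=[
    [[-27,29,-5,0,0,3,62],[-54,58,-5,0,0,6,62],[-81,87,-5,0,0,9,62],[-108,116,-5,0,0,12,62],[-135,145,-5,0,0,15,62]],
  ],
)

```text
time: 29.85
tool_pos: [0.4681, -0.1105, 0.1059]
tool_rot: [0.992, 0.13, 0.0, -0.0]
wrist_force: [0.7, 0.5, 0.5]
finger_gap: 0.723
grasp_force: 0.0
```

```bash
python3 -c "
from h import *
st();print(full([.432,-.3254,.09],15))"
```

```text
t 29.85 pos [ 0.4681 -0.1105  0.1059] h 14.94 tilt 0.04 F [0.7 0.5 0.5] gap 61.8 grip 0.0
(array([-90.3, 198.4,  15.8]), array([-0. , -0. , -0.1]))
```

Request:
step_arm(
  series=[
    [[-16,35,0,0,0,0,62],[-32,70,0,0,0,0,62],[-48,105,0,0,0,0,62],[-64,140,0,0,0,0,62],[-80,175,0,0,0,0,62]],
  ],
)

```text
time: 30.27
tool_pos: [0.4361, -0.3006, 0.1056]
tool_rot: [0.991, 0.131, 0.0, -0.0]
wrist_force: [1.2, -0.3, -0.4]
finger_gap: 0.726
grasp_force: 0.0
```

Request:
step_arm(
  series=[
    [[-10,22,0,0,0,0,62],[-10,22,25,0,0,0,62],[-10,22,55,0,0,0,62],[-10,22,75,0,0,0,62],[-10,22,85,0,0,0,62]],
  ],
)

```text
time: 30.68
tool_pos: [0.4308, -0.3216, 0.0175]
tool_rot: [0.991, 0.13, -0.002, -0.002]
wrist_force: [-0.4, 0.4, -0.2]
finger_gap: 0.729
grasp_force: 0.0
```

```bash
python3 -c "
from h import *
st();print(full([.432,-.3254,.004],15))
c=camera('top'); print('dot50',dot(c,[.5135,.0837,.05]),onbed(c,.05))
print(discs(c))"
```

```text
t 30.68 pos [ 0.4308 -0.3216  0.0175] h 14.99 tilt 0.31 F [-0.4  0.4 -0.2] gap 62.2 grip 0.0
(array([ 0.2,  4.1, 13.5]), array([-0.3,  0.2, -0. ]))
dot50 [0.51341172 0.08393794 0.05      ] [(244.4, 196.7, array([0.5129, 0.0792]), 'd', np.float64(63.3))]
[(336.3, 192.5, array([ 0.5248, -0.2689]), 'd', np.float64(36.1))]
```

disc50 is now centred at (0.5134, 0.0839). Next I'll grasp disc42.

Request:
step_arm(
  series=[
    [[0,4,0,0,0,0,62],[0,4,8,0,0,0,62],[0,4,12,0,0,0,62],[0,4,13.5,0,0,0,62],[0,4,13.5,0,0,0,62]],
  ],
)

```text
time: 31.15
tool_pos: [0.4341, -0.3264, 0.0074]
tool_rot: [0.991, 0.131, 0.0, -0.0]
wrist_force: [0.2, 0.6, 0.1]
finger_gap: 0.726
grasp_force: 0.0
```

Request:
step_arm(
  series=[
    [[-0.5,0,0,0,0,0,52],[-0.5,0,0,0,0,0,40],[-0.5,0,0,0,0,0,34],[-0.5,0,0,0,0,0,34],[-0.5,0,0,0,0,0,34]],
  ],
)

```text
time: 31.57
tool_pos: [0.4337, -0.3265, 0.0081]
tool_rot: [0.991, 0.131, 0.001, -0.0]
wrist_force: [-0.7, 1.1, 6.3]
finger_gap: 0.465
grasp_force: 39.6
```

```bash
python3 -c "
from h import *
st()"
```

```text
t 31.57 pos [ 0.4337 -0.3265  0.0081] h 15.05 tilt 0.06 F [-0.7  1.1  6.3] gap 39.7 grip 39.6
```

Request:
step_arm(
  series=[
    [[0,0,-8,0,0,0,34],[0,0,-30,0,0,0,34],[0,0,-65,0,0,0,34],[0,0,-95,0,0,0,34],[0,0,-100,0,0,0,34]],
  ],
)

```text
time: 31.98
tool_pos: [0.4364, -0.3289, 0.1132]
tool_rot: [0.991, 0.131, 0.004, 0.003]
wrist_force: [0.6, -0.4, -0.6]
finger_gap: 0.457
grasp_force: 40.4
```

Request:
step_arm(
  series=[
    [[17,-36,0,0,0,0,34],[35,-72,0,0,0,0,34],[52,-108,0,0,0,0,34],[70,-144,0,0,0,0,34],[88,-180,0,0,0,0,34]],
  ],
)

```text
time: 32.4
tool_pos: [0.4716, -0.1284, 0.1074]
tool_rot: [0.991, 0.13, 0.0, -0.0]
wrist_force: [1.6, -0.5, -1.1]
finger_gap: 0.461
grasp_force: 40.5
```

Request:
step_arm(
  series=[
    [[17,-36,0,0,0,-3,34],[35,-72,0,0,0,-6,34],[52,-108,0,0,0,-9,34],[70,-144,0,0,0,-12,34],[86,-175,0,0,0,-15,34]],
  ],
)

```text
time: 32.82
tool_pos: [0.5093, 0.0639, 0.1075]
tool_rot: [0.965, 0.261, 0.0, -0.0]
wrist_force: [0.6, -0.2, -1.1]
finger_gap: 0.457
grasp_force: 40.5
```

```bash
python3 -c "
from h import *
st()
print(full([.513,.0838,.07],30))"
```

```text
t 32.82 pos [0.5093 0.0639 0.1075] h 30.25 tilt 0.05 F [ 0.6 -0.2 -1.1] gap 39.1 grip 40.5
(array([ 13.2, -15.3,  37.5]), array([-0. , -0. ,  0.3]))
```

Request:
step_arm(
  series=[
    [[13,-15,0,0,0,0,34],[13,-15,15,0,0,0,34],[13,-15,30,0,0,0,34],[13,-15,40,0,0,0,34],[13,-15,44,0,0,0,34]],
  ],
)

```text
time: 33.23
tool_pos: [0.5116, 0.0808, 0.0615]
tool_rot: [0.966, 0.259, -0.002, -0.0]
wrist_force: [-0.8, -0.7, -0.3]
finger_gap: 0.456
grasp_force: 40.5
```

Request:
step_arm(
  series=[
    [[0,0,0,0,0,0,34],[0,0,0,0,0,0,34]],
  ],
)

```text
time: 33.4
tool_pos: [0.5131, 0.0805, 0.0635]
tool_rot: [0.966, 0.259, 0.0, -0.0]
wrist_force: [0.6, -0.3, -0.7]
finger_gap: 0.457
grasp_force: 40.5
```

```bash
python3 -c "
from h import *
st()
print(full([.513,.0838,.0585],30))"
```

```text
t 33.4 pos [0.5131 0.0805 0.0635] h 30.0 tilt 0.02 F [ 0.6 -0.3 -0.7] gap 39.0 grip 40.5
(array([ 1.5, -2.9,  5. ]), array([-0., -0., -0.]))
```

Request:
step_arm(
  series=[
    [[1.5,-3,0,0,0,0,34],[1.5,-3,3,0,0,0,34],[1.5,-3,5,0,0,0,34],[1.5,-3,5.5,0,0,0,34],[1.5,-3,5.5,0,0,0,34]],
  ],
)

```text
time: 33.82
tool_pos: [0.5131, 0.0843, 0.0582]
tool_rot: [0.966, 0.259, 0.0, -0.0]
wrist_force: [-0.1, -0.1, 0.8]
finger_gap: 0.459
grasp_force: 40.7
```

```bash
python3 -c "
from h import *
st()
print(full([.513,.0838,.0585],30))"
```

```text
t 33.82 pos [0.5131 0.0843 0.0582] h 30.04 tilt 0.06 F [-0.1 -0.1  0.8] gap 39.2 grip 40.7
(array([-0.3,  0.3, -0.3]), array([-0. , -0.1,  0. ]))
```

Request:
step_arm(
  series=[
    [[0,0,0,0,0,0,46],[0,0,0,0,0,0,54],[0,0,0,0,0,0,54],[0,0,-20,0,0,0,54],[0,0,-50,0,0,0,54]],
  ],
)

```text
time: 34.23
tool_pos: [0.51, 0.0838, 0.1053]
tool_rot: [0.966, 0.259, -0.004, -0.001]
wrist_force: [0.2, -0.5, -0.2]
finger_gap: 0.632
grasp_force: 0.0
```

Request:
step_arm(
  series=[
    [[-18,35,-5,0,0,3,54],[-36,70,-5,0,0,6,54],[-54,105,-5,0,0,9,54],[-72,140,-5,0,0,12,54],[-90,175,-5,0,0,15,54]],
  ],
)

```text
time: 34.65
tool_pos: [0.5225, -0.1139, 0.1131]
tool_rot: [0.992, 0.13, 0.0, -0.0]
wrist_force: [0.9, 1.0, -0.4]
finger_gap: 0.636
grasp_force: 0.0
```

```bash
python3 -c "
from h import *
st();print(full([.5245,-.2685,.11],15))
c=camera('top'); print('dot42',dot(c,[.5135,.0837,.06]),onbed(c,.05),discs(c))"
```

```text
t 34.65 pos [ 0.5225 -0.1139  0.1131] h 14.93 tilt 0.05 F [ 0.9  1.  -0.4] gap 54.4 grip 0.0
(array([-37.9, 149.9,   3. ]), array([-0. , -0. , -0.1]))
dot42 [0.51014128 0.08321248 0.06      ] [(244.5, 192.9, array([0.5268, 0.0782]), 'd', np.float64(45.2))] []
```

```bash
python3 -c "
from h import *
c=camera('side'); u,v=proj(c,[.5245,-.2685,.01]); print(u,v)
hsv=cv2.cvtColor(c['pixels'],cv2.COLOR_RGB2HSV)
x,y=int(u)-25,int(v)-18; m=cv2.inRange(hsv,(8,60,175),(25,190,255))[y:y+36,x:x+50]
n,l,s,ce=cv2.connectedComponentsWithStats(m)
for i in range(1,n):
    if s[i][4]>8: print(s[i],ce[i]+[x,y],ray(c,*(ce[i]+[x,y]),.01))
t=camera('top'); print(t['pixels'][192,325:350:2].tolist())"
```

```text
268.41023210587116 190.59869034569746
[22 18  8  3 14] [268.42857143 190.71428571] [ 0.52418776 -0.26724667  0.01      ]
[[213, 200, 181], [222, 209, 189], [230, 219, 200], [231, 221, 202], [228, 217, 197], [227, 214, 194], [177, 164, 146], [203, 189, 171], [227, 213, 193], [206, 193, 173], [232, 221, 202], [152, 102, 63], [156, 107, 71]]
```

The side view confirms disc34 at (0.5242,−0.267), undisturbed. I'll go and grasp it.

Request:
step_arm(
  series=[
    [[-9,36,0,0,0,0,54],[-18,72,0,0,0,0,54],[-27,108,0,0,0,0,54],[-36,140,0,0,0,0,54],[-38,150,0,0,0,0,54]],
  ],
)

```text
time: 35.22
tool_pos: [0.525, -0.27, 0.1126]
tool_rot: [0.992, 0.13, 0.0, 0.001]
wrist_force: [0.5, 0.1, -0.6]
finger_gap: 0.636
grasp_force: 0.0
```

Request:
step_arm(
  series=[
    [[0,0,20,0,0,0,54],[0,0,50,0,0,0,54],[0,0,75,0,0,0,54],[0,0,90,0,0,0,54],[0,0,90,0,0,0,54]],
  ],
)

```text
time: 35.63
tool_pos: [0.522, -0.2636, 0.0185]
tool_rot: [0.991, 0.132, -0.003, -0.003]
wrist_force: [-0.9, 0.3, 0.2]
finger_gap: 0.631
grasp_force: 0.0
```

```bash
python3 -c "
from h import *
st();print(full([.5243,-.268,.008],15))
c=camera('top'); print('dot42',dot(c,[.5135,.0837,.06]),'42 ring',onbed(c,.05))"
```

```text
t 35.63 pos [ 0.522  -0.2636  0.0185] h 15.18 tilt 0.51 F [-0.9  0.3  0.2] gap 53.9 grip 0.0
(array([ 1.1,  5. , 10.5]), array([-0.4,  0.3,  0.2]))
dot42 [0.51208178 0.08222071 0.06      ] 42 ring [(244.7, 196.4, array([0.5142, 0.0778]), 'd', np.float64(61.1))]
```

Request:
step_arm(
  series=[
    [[0,5,0,-0.2,0,0,54],[0,5,5,-0.2,0,0,54],[0,5,10,-0.2,0,0,54],[0,5,12,-0.2,0,0,54],[0,5,12,-0.2,0,0,54]],
  ],
)

```text
time: 36.1
tool_pos: [0.5259, -0.2717, 0.0106]
tool_rot: [0.991, 0.131, 0.0, 0.001]
wrist_force: [-0.3, -0.2, -0.8]
finger_gap: 0.633
grasp_force: 0.0
```

```bash
python3 -c "
from h import *
st();print(full([.5243,-.268,.008],15))"
```

```text
t 36.1 pos [ 0.5259 -0.2717  0.0106] h 15.04 tilt 0.16 F [-0.3 -0.2 -0.8] gap 54.0 grip 0.0
(array([-0.6, -4. ,  2.6]), array([ 0.2, -0. ,  0. ]))
```

Request:
step_arm(
  series=[
    [[-0.6,-4,2,0.2,0,0,54],[-0.6,-4,2.5,0.2,0,0,46],[-0.6,-4,2.5,0.2,0,0,32],[-0.6,-4,2.5,0.2,0,0,26],[-0.6,-4,2.5,0.2,0,0,26]],
  ],
)

```text
time: 36.52
tool_pos: [0.5246, -0.2681, 0.0085]
tool_rot: [0.991, 0.131, 0.0, -0.0]
wrist_force: [-0.8, 0.6, 2.4]
finger_gap: 0.362
grasp_force: 39.5
```

```bash
python3 -c "
from h import *
st()"
```

```text
t 36.52 pos [ 0.5246 -0.2681  0.0085] h 15.05 tilt 0.04 F [-0.8  0.6  2.4] gap 30.9 grip 39.5
```

Request:
step_arm(
  series=[
    [[0,0,-8,0,0,0,26],[0,0,-30,0,0,0,26],[0,0,-65,0,0,0,26],[0,0,-100,0,0,0,26],[0,0,-105,0,0,0,26]],
  ],
)

```text
time: 36.93
tool_pos: [0.5282, -0.2701, 0.1206]
tool_rot: [0.991, 0.131, 0.005, 0.003]
wrist_force: [0.8, -0.6, 0.5]
finger_gap: 0.364
grasp_force: 39.7
```

Request:
step_arm(
  series=[
    [[8,-34,0,0,0,0,26],[16,-68,0,0,0,0,26],[24,-102,0,0,0,0,26],[32,-136,0,0,0,0,26],[40,-170,0,0,0,0,26]],
  ],
)

```text
time: 37.35
tool_pos: [0.5188, -0.0923, 0.1137]
tool_rot: [0.991, 0.131, 0.0, -0.0]
wrist_force: [-0.1, 0.1, -1.0]
finger_gap: 0.365
grasp_force: 39.7
```

Request:
step_arm(
  series=[
    [[8,-34,0,0,0,-3,26],[16,-68,0,0,0,-6,26],[24,-102,0,0,0,-9,26],[32,-136,0,0,0,-12,26],[40,-170,0,0,0,-15,26]],
  ],
)

```text
time: 37.77
tool_pos: [0.5133, 0.0826, 0.1138]
tool_rot: [0.966, 0.26, 0.001, -0.0]
wrist_force: [0.6, -0.6, 0.0]
finger_gap: 0.361
grasp_force: 39.7
```

```bash
python3 -c "
from h import *
st()
print(full([.513,.0838,.0735],30))"
```

```text
t 37.77 pos [0.5133 0.0826 0.1138] h 30.18 tilt 0.06 F [ 0.6 -0.6  0. ] gap 30.9 grip 39.7
(array([ 0.3, -1.2, 40.3]), array([ 0. , -0.1,  0.2]))
```

Request:
step_arm(
  series=[
    [[0,0,15,0,0,0,26],[0,0,28,0,0,0,26],[0,0,37,0,0,0,26],[0,0,39,0,0,0,26],[0,0,39,0,0,0,26]],
  ],
)

```text
time: 38.18
tool_pos: [0.5129, 0.0805, 0.0737]
tool_rot: [0.966, 0.259, -0.001, -0.0]
wrist_force: [0.1, -0.0, -0.7]
finger_gap: 0.365
grasp_force: 39.8
```

Request:
step_arm(
  series=[
    [[0,0,0,0,0,0,26],[0,0,0,0,0,0,26]],
  ],
)

```text
time: 38.35
tool_pos: [0.5142, 0.0805, 0.0751]
tool_rot: [0.966, 0.259, 0.001, -0.0]
wrist_force: [0.2, 0.1, -0.6]
finger_gap: 0.363
grasp_force: 39.8
```

```bash
python3 -c "
from h import *
st()
print(full([.513,.0838,.069],30))"
```

```text
t 38.35 pos [0.5142 0.0805 0.0751] h 29.98 tilt 0.1 F [ 0.2  0.1 -0.6] gap 31.0 grip 39.8
(array([ 0.6, -3.4,  6.1]), array([ 0. , -0.1, -0. ]))
```

Request:
step_arm(
  series=[
    [[0.5,-3.5,0,0,0,0,26],[0.5,-3.5,3,0,0,0,26],[0.5,-3.5,5.5,0,0,0,26],[0.5,-3.5,6.5,0,0,0,26],[0.5,-3.5,6.5,0,0,0,26]],
  ],
)

```text
time: 38.77
tool_pos: [0.5124, 0.0843, 0.0684]
tool_rot: [0.966, 0.259, 0.001, -0.0]
wrist_force: [-1.8, 0.3, 5.0]
finger_gap: 0.364
grasp_force: 40.3
```

```bash
python3 -c "
from h import *
st()
print(full([.513,.0838,.069],30))"
```

```text
t 38.77 pos [0.5124 0.0843 0.0684] h 30.04 tilt 0.06 F [-1.8  0.3  5. ] gap 31.1 grip 40.3
(array([ 0.3,  0.7, -0.6]), array([-0. , -0.1,  0. ]))
```

Request:
step_arm(
  series=[
    [[0,0,0,0,0,0,38],[0,0,0,0,0,0,46],[0,0,0,0,0,0,46],[0,0,-20,0,0,0,46],[0,0,-55,0,0,0,46]],
  ],
)

```text
time: 39.18
tool_pos: [0.5086, 0.0837, 0.1193]
tool_rot: [0.966, 0.259, -0.005, -0.001]
wrist_force: [0.6, 0.1, 0.3]
finger_gap: 0.54
grasp_force: 0.0
```

Request:
step_arm(
  series=[
    [[-32,22,-20,0,0,0,40],[-64,44,-35,0,0,0,40],[-98,66,-50,0,0,0,40],[-130,88,-50,0,0,0,40],[-160,110,-50,0,0,0,40]],
  ],
)

```text
time: 39.6
tool_pos: [0.4282, -0.0927, 0.174]
tool_rot: [0.966, 0.26, 0.001, 0.001]
wrist_force: [0.1, 0.0, -0.5]
finger_gap: 0.468
grasp_force: 0.0
```

Request:
step_arm(
  series=[
    [[0,35,0,0,0,0,40],[0,70,0,0,0,0,40],[0,100,0,0,0,0,40],[0,100,0,0,0,0,40],[0,100,0,0,0,0,40]],
  ],
)

```text
time: 40.02
tool_pos: [0.4789, -0.1789, 0.1721]
tool_rot: [0.966, 0.258, -0.0, -0.001]
wrist_force: [-0.9, 1.1, 0.2]
finger_gap: 0.468
grasp_force: 0.0
```

```bash
cp h.py h_bak.py; python3 -c "
from h import *
st()
c=camera('top'); print('dot34',dot(c,[.5135,.0837,.07]),onbed(c,.05))
crop(c,170,165,300,255,6,'t12.png')
g=c['pixels'].max(2)
m=(g<45).astype(np.uint8)[195:255,180:235]
n,l,s,ce=cv2.connectedComponentsWithStats(m)
for i in range(1,n):
    if 6<s[i][4]<60: p=ce[i]+[180,195]; print(s[i],p.round(1),ray(c,*p,.142)[:2].round(4),ray(c,*p,.175)[:2].round(4))"
```

```text
t 40.02 pos [ 0.4789 -0.1789  0.1721] h 29.9 tilt 0.06 F [-0.9  1.1  0.2] gap 40.0 grip 0.0
dot34 [0.51272589 0.08363435 0.07      ] [(244.9, 196.4, array([0.5141, 0.0771]), 'd', np.float64(60.4))]
[17  5  3  3  7] [198.  201.3] [0.4955 0.2358] [0.4942 0.2312]
[13 18  6  6 26] [195.5 215.3] [0.4481 0.2447] [0.448  0.2399]
[34 48  6  5 21] [216.5 245.3] [0.3455 0.1749] [0.3481 0.1719]
[24 58 31  2 32] [219.1 254. ] [0.3161 0.1665] [0.3195 0.1638]
```

View pics/t12.png

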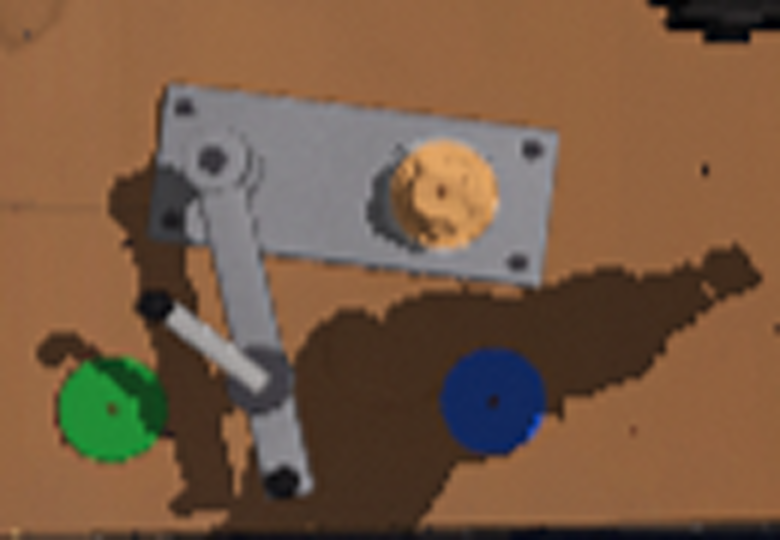

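disc34's dot sits at (0.5127, 0.0836), so the stack is centred. The nose knob is at (0.3455, 0.1749), and the lever is about at 0. Now for the swing home.

```bash
python3 -c "
from h import *
print(full([.3455,.1749,.19],50))"
```

```text
(array([  61.2, -371.8,  -17.2]), array([ -0.1,   0. , -20. ]))
```

Request:
step_arm(
  series=[
    [[6,-38,-10,0,0,0,40],[12,-76,-17,0,0,-2,40],[18,-114,-17,0,0,-4,40],[24,-152,-17,0,0,-6,40],[31,-186,-17,0,0,-8,40]],
  ],
)

```text
time: 40.48
tool_pos: [0.4099, 0.0014, 0.1898]
tool_rot: [0.945, 0.327, -0.0, -0.001]
wrist_force: [0.7, 1.0, -0.3]
finger_gap: 0.466
grasp_force: 0.0
```

```bash
python3 -c "
from h import *
st();print(full([.3455,.1749,.19],50))"
```

```text
t 40.48 pos [0.4099 0.0014 0.1898] h 38.23 tilt 0.07 F [ 0.7  1.  -0.3] gap 39.8 grip 0.0
(array([  56.8, -176.2,   -0. ]), array([ -0.1,  -0. , -11.8]))
```

Request:
step_arm(
  series=[
    [[12,-37,0,0,0,-3,40],[24,-74,0,0,0,-6,40],[36,-111,0,0,0,-9,40],[48,-148,0,0,0,-12,40],[57,-176,0,0,0,-12,40]],
  ],
)

```text
time: 40.9
tool_pos: [0.346, 0.1751, 0.1899]
tool_rot: [0.905, 0.425, 0.0, -0.001]
wrist_force: [0.8, -0.0, -0.8]
finger_gap: 0.467
grasp_force: 0.0
```

Request:
step_arm(
  series=[
    [[0,0,0,0,0,0,40],[0,0,0,0,0,0,40]],
  ],
)

```text
time: 41.07
tool_pos: [0.347, 0.1741, 0.1898]
tool_rot: [0.905, 0.426, -0.0, -0.0]
wrist_force: [0.1, 0.5, 0.3]
finger_gap: 0.471
grasp_force: 0.0
```

```bash
python3 -c "
from h import *
st();print(full([.3455,.1749,.129],50))"
```

```text
t 41.07 pos [0.347  0.1741 0.1898] h 50.39 tilt 0.02 F [0.1 0.5 0.3] gap 40.2 grip 0.0
(array([-0.3, -1.7, 60.8]), array([-0. ,  0. ,  0.4]))
```

Request:
step_arm(
  series=[
    [[0,-1,15,0,0,0,40],[0,-1,32,0,0,0,40],[0,-1,48,0,0,0,40],[0,-1,58,0,0,0,40],[0,-1,61,0,0,0,40]],
  ],
)

```text
time: 41.48
tool_pos: [0.3466, 0.1716, 0.1272]
tool_rot: [0.906, 0.422, -0.002, 0.0]
wrist_force: [-0.1, 0.9, 0.1]
finger_gap: 0.469
grasp_force: 0.0
```

```bash
python3 -c "
from h import *
st()
a0=np.arctan2(.1749-.2132,.3455-.530); h=np.radians(50-90); n=np.array([np.cos(h),np.sin(h),0])
for i in range(0,16):
    a=a0+np.radians(70/15*i); p=np.array([.530,.2132,.129])+.1895*np.array([np.cos(a),np.sin(a),0])+n*.011*min(1,i/1)
    print(i,p.round(3),to(p)[0])"
```

```text
t 41.48 pos [0.3466 0.1716 0.1272] h 49.97 tilt 0.21 F [-0.1  0.9  0.1] gap 40.0 grip 0.0
0 [0.344 0.175 0.129] [ 1.  -3.6 -1.8]
1 [0.357 0.153 0.129] [-8.  19.9 -1.8]
2 [0.362 0.138 0.129] [-16.   33.1  -1.8]
3 [0.368 0.124 0.129] [-22.9  46.9  -1.8]
4 [0.375 0.11  0.129] [-28.7  61.2  -1.8]
5 [0.383 0.097 0.129] [-33.3  76.   -1.8]
6 [0.393 0.085 0.129] [-36.6  91.   -1.8]
7 [0.403 0.074 0.129] [-38.8 106.3  -1.9]
8 [0.414 0.063 0.129] [-39.6 121.7  -1.9]
9 [0.426 0.053 0.129] [-39.2 137.1  -1.9]
10 [0.439 0.045 0.129] [-37.6 152.5  -1.9]
11 [0.453 0.037 0.129] [-34.7 167.6  -2. ]
12 [0.467 0.031 0.129] [-30.6 182.5  -2. ]
13 [0.481 0.026 0.129] [-25.3 197.   -2. ]
14 [0.496 0.021 0.129] [-18.9 211.   -2.1]
15 [0.511 0.019 0.129] [-11.3 224.4  -2.1]
```

Request:
step_arm(
  series=[
    [[-3,10,0,0,0,0,40],[-8,20,0,0,0,0,40],[-16,33,0,0,0,0,40],[-23,47,0,0,0,0,40],[-29,61,0,0,0,0,40]],
  ],
)

```text
time: 41.9
tool_pos: [0.3727, 0.1102, 0.128]
tool_rot: [0.906, 0.423, -0.003, -0.001]
wrist_force: [-5.2, 0.9, -1.1]
finger_gap: 0.472
grasp_force: 2.0
```

Request:
step_arm(
  series=[
    [[-5,15,0,0,0,0,40],[-8,30,0,0,0,0,40],[-10,45,0,0,0,0,40],[-11,60,0,0,0,0,40],[-10,76,0,0,0,0,40]],
  ],
)

```text
time: 42.32
tool_pos: [0.4259, 0.0538, 0.1285]
tool_rot: [0.906, 0.422, -0.002, -0.001]
wrist_force: [-3.8, -0.2, -0.0]
finger_gap: 0.47
grasp_force: 1.3
```

```bash
python3 -c "
from h import *
st()
a0=np.arctan2(.1749-.2132,.3455-.530); h=np.radians(50-90); n=np.array([np.cos(h),np.sin(h),0])
for i in range(9,17):
    a=a0+np.radians(70/15*i); p=np.array([.530,.2132,.129])+.1895*np.array([np.cos(a),np.sin(a),0])+n*.011*min(1,i/1)
    print(i,p.round(3),to(p)[0])
c=camera('top'); g=c['pixels'].max(2); m=(g<45).astype(np.uint8)[185:250,195:255]
n,l,s,ce=cv2.connectedComponentsWithStats(m)
for i in range(1,n):
    if 6<s[i][4]<60: p=ce[i]+[195,185]; print(s[i],p.round(1),ray(c,*p,.142)[:2].round(4),ray(c,*p,.175)[:2].round(4))"
```

```text
t 42.32 pos [0.4259 0.0538 0.1285] h 49.97 tilt 0.26 F [-3.8 -0.2 -0. ] gap 40.1 grip 1.3
9 [0.426 0.053 0.129] [-0.1  0.6 -0.5]
10 [0.439 0.045 0.129] [ 1.5 15.9 -0.6]
11 [0.453 0.037 0.129] [ 4.4 31.1 -0.6]
12 [0.467 0.031 0.129] [ 8.5 46.  -0.7]
13 [0.481 0.026 0.129] [13.8 60.4 -0.8]
14 [0.496 0.021 0.129] [20.3 74.5 -0.8]
15 [0.511 0.019 0.129] [27.9 87.9 -0.9]
16 [0.527 0.017 0.129] [ 36.5 100.7  -1. ]
[ 2 15  3  3  7] [198.  201.3] [0.4955 0.2358] [0.4942 0.2312]
[17 27  5  6 22] [214.1 214.3] [0.4503 0.1816] [0.4501 0.1785]
```

Request:
step_arm(
  series=[
    [[1,8,0,0,0,0,40],[1.5,16,0,0,0,0,40],[3,24,0,0,0,0,40],[4.5,31,0,0,0,0,40],[8.5,46,0,0,0,0,40]],
  ],
)

```text
time: 42.78
tool_pos: [0.4676, 0.0325, 0.1286]
tool_rot: [0.906, 0.423, -0.001, -0.001]
wrist_force: [-2.8, 0.0, 1.2]
finger_gap: 0.47
grasp_force: 1.2
```

Request:
step_arm(
  series=[
    [[2.5,7,0,0,0,0,40],[5,14,0,0,0,0,40],[8,21,0,0,0,0,40],[12,28,0,0,0,0,40],[12,28,0,0,0,0,40]],
  ],
)

```text
time: 43.2
tool_pos: [0.5002, 0.0234, 0.129]
tool_rot: [0.906, 0.423, 0.001, 0.0]
wrist_force: [0.5, -0.3, 1.1]
finger_gap: 0.47
grasp_force: 0.0
```

```bash
python3 -c "
from h import *
st()
a0=np.arctan2(.1749-.2132,.3455-.530); h=np.radians(50-90); n=np.array([np.cos(h),np.sin(h),0])
for i in range(14,17):
    a=a0+np.radians(70/15*i); p=np.array([.530,.2132,.129])+.1895*np.array([np.cos(a),np.sin(a),0])+n*.011*min(1,i/1)
    print(i,p.round(3),to(p)[0])"
```

```text
t 43.2 pos [0.5002 0.0234 0.129 ] h 50.03 tilt 0.15 F [ 0.5 -0.3  1.1] gap 40.1 grip 0.0
14 [0.496 0.021 0.129] [-4.2 -1.9 -0. ]
15 [0.511 0.019 0.129] [ 3.4 11.5 -0. ]
16 [0.527 0.017 0.129] [12.  24.3  0. ]
```

Request:
step_arm(
  series=[
    [[1,4,0,0,0,0,40],[3,8,0,0,0,0,40],[3.5,11.5,0,0,0,0,40],[3.5,11.5,0,0,0,0,40]],
  ],
)

```text
time: 43.53
tool_pos: [0.51, 0.0195, 0.1289]
tool_rot: [0.906, 0.423, 0.001, -0.001]
wrist_force: [-1.1, 2.9, -0.1]
finger_gap: 0.466
grasp_force: 1.0
```

Request:
step_arm(
  series=[
    [[2,3,0,0,0,0,40],[3,5,0,0,0,0,40],[3,5,0,0,0,0,40]],
  ],
)

```text
time: 43.78
tool_pos: [0.5131, 0.0187, 0.1287]
tool_rot: [0.906, 0.423, -0.001, -0.002]
wrist_force: [-5.8, 4.1, 3.6]
finger_gap: 0.466
grasp_force: 3.9
```

Request:
step_arm(
  series=[
    [[1,3,0,0,0,0,40],[1,3,0,0,0,0,40],[1,3,0,0,0,0,40]],
  ],
)

```text
time: 44.03
tool_pos: [0.5132, 0.0186, 0.1286]
tool_rot: [0.906, 0.424, -0.003, -0.004]
wrist_force: [-13.1, 8.2, 8.4]
finger_gap: 0.468
grasp_force: 7.2
```

```bash
python3 -c "
from h import *
st()"
```

```text
t 44.03 pos [0.5132 0.0186 0.1286] h 50.13 tilt 0.57 F [-13.1   8.2   8.4] gap 40.0 grip 7.2
```

The arm is against its stop. I'll retract and go over to the lever knob, turning to heading 140.

Request:
step_arm(
  series=[
    [[-1,-10,0,0,0,0,40],[-1,-12,0,0,0,0,40],[-1,-12,-35,0,0,0,40],[-1,-12,-70,0,0,0,40],[-1,-12,-95,0,0,0,40]],
  ],
)

```text
time: 44.45
tool_pos: [0.5092, 0.023, 0.2265]
tool_rot: [0.906, 0.423, 0.002, 0.001]
wrist_force: [0.9, 0.4, 1.1]
finger_gap: 0.471
grasp_force: 0.0
```

```bash
python3 -c "
from h import *
st();print(full([.476,.1436,.225],140), full([.40,.05,.225],80))"
```

```text
t 44.45 pos [0.5092 0.023  0.2265] h 50.02 tilt 0.24 F [0.9 0.4 1.1] gap 40.2 grip 0.0
(array([  71.1, -103. ,    1.2]), array([  0.2,   0.1, -90. ])) (array([ -49.5, -101.1,    1. ]), array([  0.2,  -0. , -30. ]))
```

Request:
step_arm(
  series=[
    [[-30,0,0,0,0,-7,36],[-60,0,0,0,0,-14,36],[-95,0,0,0,0,-21,36],[-128,3,0,0,0,-28,36],[-128,3,0,0,0,-35,36]],
  ],
)

```text
time: 44.87
tool_pos: [0.4256, -0.0803, 0.2242]
tool_rot: [0.737, 0.676, -0.001, 0.001]
wrist_force: [-0.4, 1.3, 0.1]
finger_gap: 0.42
grasp_force: 0.0
```

```bash
cat >> h.py <<'E'
def dark(box,lo=6,hi=60):
    c=camera("top"); x0,y0,x1,y1=box; g=c["pixels"].max(2); m=(g<45).astype(np.uint8)[y0:y1,x0:x1]
    n,l,s,ce=cv2.connectedComponentsWithStats(m)
    for i in range(1,n):
        if lo<s[i][4]<hi: p=ce[i]+[x0,y0]; print(s[i],p.round(1),"z.142",ray(c,*p,.142)[:2].round(4),"z.175",ray(c,*p,.175)[:2].round(4))
E
python3 -c "
from h import *
st();print(full([.476,.1436,.225],140))
dark((195,175,280,235))"
```

```text
t 44.87 pos [ 0.4256 -0.0803  0.2242] h 85.01 tilt 0.2 F [-0.4  1.3  0.1] gap 35.9 grip 0.0
(array([227.4,  30.7,  -1.5]), array([ -0.1,   0.2, -55. ]))
[62 21  5  5 16] [259.1 197.8] z.142 [0.5039 0.0279] z.175 [0.5023 0.0288]
[27 29  5  5 21] [224.2 206. ] z.142 [0.4777 0.1471] z.175 [0.4769 0.1449]
```

The arm is home (nose (0.504, 0.028)) and the lever knob is at (0.477, 0.145), which is lever 0.

Request:
step_arm(
  series=[
    [[38,5,0,0,0,-7,34],[76,10,0,0,0,-14,34],[114,15,0,0,0,-21,34],[152,20,0,0,0,-28,34],[190,26,0,0,0,-35,34]],
  ],
)

```text
time: 45.33
tool_pos: [0.4719, 0.1124, 0.2243]
tool_rot: [0.499, 0.867, 0.001, 0.001]
wrist_force: [0.1, 0.6, -0.1]
finger_gap: 0.394
grasp_force: 0.0
```

```bash
python3 -c "
from h import *
st();print(full([.4765,.1445,.215],140))"
```

```text
t 45.33 pos [0.4719 0.1124 0.2243] h 120.13 tilt 0.16 F [ 0.1  0.6 -0.1] gap 33.7 grip 0.0
(array([25.5, 20.1,  9.3]), array([  0.1,   0.1, -19.9]))
```

Request:
step_arm(
  series=[
    [[12,10,0,0,0,-7,34],[25,20,0,0,0,-14,34],[25,20,5,0,0,-20,34],[25,20,9,0,0,-20,34],[25,20,9,0,0,-20,34]],
  ],
)

```text
time: 45.75
tool_pos: [0.4755, 0.1425, 0.2139]
tool_rot: [0.344, 0.939, -0.0, -0.0]
wrist_force: [-0.3, 0.3, -0.2]
finger_gap: 0.402
grasp_force: 0.0
```

```bash
python3 -c "
from h import *
st();print(full([.4765,.1445,.164],140))"
```

```text
t 45.75 pos [0.4755 0.1425 0.2139] h 139.76 tilt 0.05 F [-0.3  0.3 -0.2] gap 34.4 grip 0.0
(array([ 0.6,  2.2, 49.9]), array([-0.1,  0. , -0.2]))
```

Request:
step_arm(
  series=[
    [[0.5,2,12,0,0,0,34],[0.5,2,26,0,0,0,34],[0.5,2,40,0,0,0,34],[0.5,2,48,0,0,0,34],[0.5,2,50,0,0,0,34]],
  ],
)

```text
time: 46.17
tool_pos: [0.4756, 0.1433, 0.1634]
tool_rot: [0.344, 0.939, -0.001, -0.001]
wrist_force: [0.5, -0.8, 0.9]
finger_gap: 0.4
grasp_force: 0.0
```

```bash
python3 -c "
from h import *
st()
ram=np.array([.513,.084,.164]); n=np.array([-.643,-.766,0])
for L in (0,.15,.3,.4,.5,.6,.65):
    a=np.radians(121.7)+L; p=ram+.07*np.array([np.cos(a),np.sin(a),0])+n*.008; print(L,p.round(4),to(p)[0])"
```

```text
t 46.17 pos [0.4756 0.1433 0.1634] h 139.77 tilt 0.13 F [ 0.5 -0.8  0.9] gap 34.1 grip 0.0
0 [0.4711 0.1374 0.164 ] [-0.3 -7.4 -0.5]
0.15 [0.4626 0.1313 0.164 ] [  2.2 -17.6  -0.5]
0.3 [0.4551 0.1239 0.164 ] [  3.2 -28.1  -0.5]
0.4 [0.4508 0.1184 0.164 ] [  2.9 -35.   -0.5]
0.5 [0.447  0.1125 0.164 ] [  2.  -42.   -0.5]
0.6 [0.4439 0.1063 0.164 ] [  0.3 -48.8  -0.5]
0.65 [0.4425 0.103  0.164 ] [ -0.7 -52.1  -0.4]
```

Request:
step_arm(
  series=[
    [[0,-7,0,0,0,0,34],[2,-14,0,0,0,0,34],[2.5,-21,0,0,0,0,34],[3,-28,0,0,0,0,34],[3,-31,0,0,0,0,34]],
  ],
)

```text
time: 46.58
tool_pos: [0.4535, 0.1227, 0.1658]
tool_rot: [0.343, 0.94, 0.002, -0.0]
wrist_force: [1.0, 4.9, -1.0]
finger_gap: 0.401
grasp_force: 1.9
```

Request:
step_arm(
  series=[
    [[0,-4,0,0,0,0,34],[-1,-8,0,0,0,0,34],[-1,-11,0,0,0,0,34],[-2,-14,0,0,0,0,34],[-2,-14,0,0,0,0,34]],
  ],
)

```text
time: 47.0
tool_pos: [0.4469, 0.1104, 0.1657]
tool_rot: [0.343, 0.939, 0.001, 0.001]
wrist_force: [-1.3, 3.4, 0.7]
finger_gap: 0.397
grasp_force: 1.3
```

```bash
python3 -c "
from h import *
st()
ram=np.array([.513,.084,.164]); n=np.array([-.643,-.766,0])
for L in (.4,.5,.6,.65):
    a=np.radians(121.7)+L; p=ram+.07*np.array([np.cos(a),np.sin(a),0])+n*.008; print(L,p.round(4),to(p)[0])"
```

```text
t 47.0 pos [0.4469 0.1104 0.1657] h 139.93 tilt 0.13 F [-1.3  3.4  0.7] gap 33.9 grip 1.3
0.4 [0.4508 0.1184 0.164 ] [2.2 8.7 1.7]
0.5 [0.447  0.1125 0.164 ] [1.3 1.7 1.7]
0.6 [0.4439 0.1063 0.164 ] [-0.3 -5.1  1.7]
0.65 [0.4425 0.103  0.164 ] [-1.4 -8.4  1.7]
```

Request:
step_arm(
  series=[
    [[0,-3,0,0,0,0,34],[-0.5,-5,0,0,0,0,34],[-0.5,-6.5,0,0,0,0,34],[-0.5,-6.5,0,0,0,0,34],[-0.5,-6.5,0,0,0,0,34]],
  ],
)

```text
time: 47.42
tool_pos: [0.4437, 0.1051, 0.1656]
tool_rot: [0.343, 0.939, 0.001, 0.001]
wrist_force: [2.2, 4.1, 3.2]
finger_gap: 0.396
grasp_force: 2.0
```

Request:
step_arm(
  series=[
    [[0,7,0,0,0,0,34],[0,7,0,0,0,0,34],[0,7,-20,0,0,0,34],[0,7,-50,0,0,0,34],[0,7,-65,0,0,0,34]],
  ],
)

```text
time: 47.83
tool_pos: [0.4473, 0.1097, 0.2314]
tool_rot: [0.343, 0.939, -0.001, 0.0]
wrist_force: [1.1, 0.4, 0.2]
finger_gap: 0.402
grasp_force: 0.0
```

Request:
step_arm(
  series=[
    [[-36,-10,0,0,0,7,34],[-72,-20,0,0,0,14,34],[-108,-30,0,0,0,21,34],[-144,-40,0,0,0,28,34],[-180,-50,0,0,0,35,34]],
  ],
)

```text
time: 48.25
tool_pos: [0.5528, -0.0458, 0.2289]
tool_rot: [0.612, 0.791, -0.001, -0.001]
wrist_force: [1.2, 0.6, -0.3]
finger_gap: 0.402
grasp_force: 0.0
```

```bash
python3 -c "
from h import *
st(); dark((195,175,280,235))"
```

```text
t 48.25 pos [ 0.5528 -0.0458  0.2289] h 104.6 tilt 0.17 F [ 1.2  0.6 -0.3] gap 34.4 grip 0.0
[80  0  3  7 13] [275.7 177.2] z.142 [ 0.5735 -0.0304] z.175 [ 0.5701 -0.028 ]
[62 21  6  5 22] [259.5 197.6] z.142 [0.5042 0.0264] z.175 [0.5027 0.0273]
[ 2 25  3  3  7] [198.  201.3] z.142 [0.4955 0.2358] z.175 [0.4942 0.2312]
[38 37  5  6 20] [234.9 214.6] z.142 [0.4478 0.1112] z.175 [0.4478 0.1099]
```

The lever stands at about 0.64–0.66 rad, so the foot is pushed in about 4.3 mm, and the arm is home. I'll do a quick numeric check of the stack from the side.

```bash
python3 -c "
from h import *
c=camera('side'); hsv=cv2.cvtColor(c['pixels'],cv2.COLOR_RGB2HSV); m=cv2.inRange(hsv,(5,70,110),(28,220,255))
f=c['pixels'].shape[0]/2/np.tan(np.radians(c['vfov']/2))
for z,d in zip((.025,.035,.045,.055,.065),(66,58,50,42,34)):
    # nearest point of rim, seen from the camera
    cam=c['cam_to_world'][:3,3]; v=(cam-[.513,.084,z])[:2]; v/=np.linalg.norm(v); p=np.array([.513,.084,z]); q=p.copy(); q[:2]+=v*d/2000
    u0,r=proj(c,q); k=f/np.linalg.norm(cam-p); h=d/2000*k; r=int(round(r))
    xs=[x for x in range(int(u0-20),int(u0+20)) if m[r,x]]
    print(d,'row',r,'expect',round(u0-h,1),round(u0+h,1),'seen',xs)
st()"
```

```text
66 row 229 expect 241.4 261.8 seen [231, 232]
58 row 226 expect 242.7 260.6 seen [231, 232]
50 row 222 expect 243.9 259.4 seen [252, 261, 262, 265, 266, 267, 268, 269, 270]
42 row 219 expect 245.2 258.2 seen [260, 261, 262, 263, 264, 265, 266, 267, 268, 269, 270]
34 row 215 expect 246.4 257.0 seen [259, 260, 261, 262, 263, 264, 265, 266, 267, 268, 269, 270]
t 48.35 pos [ 0.5545 -0.0486  0.2279] h 104.5 tilt 0.19 F [-0.5  0.9  0.3] gap 34.3 grip 0.0
```

```bash
python3 -c "
from h import *
c=camera('side'); im=c['pixels']
for r in range(206,236,2): print(r,' '.join('%d/%d/%d'%tuple(im[r,x]) for x in range(238,268,2)))"
```

```text
206 146/110/83 137/105/81 88/77/70 66/67/66 65/65/66 66/65/66 66/66/66 64/65/64 81/73/68 141/107/80 145/111/82 144/109/81 143/109/81 144/109/81 144/110/81
208 141/111/89 90/79/71 65/65/65 65/64/66 65/66/66 65/65/65 65/66/66 73/72/72 90/84/78 136/106/82 145/110/82 145/110/82 144/110/82 143/108/81 144/109/81
210 95/88/82 66/66/67 66/67/67 65/65/65 66/67/66 67/67/67 74/73/72 85/85/82 81/81/78 106/87/73 145/109/82 146/110/83 146/110/83 146/110/83 144/108/82
212 66/67/66 65/65/65 67/67/67 68/69/68 65/65/65 56/54/52 62/62/60 71/70/68 60/59/57 60/48/38 139/104/79 146/110/84 145/110/83 145/110/82 145/110/82
214 51/52/52 66/67/66 66/66/66 67/67/66 82/71/62 81/63/45 67/52/38 67/52/38 72/54/40 84/65/47 115/87/65 146/110/83 146/111/82 145/110/81 145/111/83
216 70/69/69 70/70/70 69/68/67 97/81/70 109/84/63 95/73/52 101/77/55 102/79/56 101/77/55 91/71/51 98/77/57 141/107/79 145/109/83 146/110/83 146/111/83
218 81/82/83 73/73/73 82/76/71 121/95/71 98/77/56 94/70/50 100/77/55 99/75/53 96/74/53 91/68/48 88/66/47 131/100/75 147/112/84 145/111/83 145/110/82
220 77/76/77 74/73/74 76/70/64 100/79/58 100/
[... 427 characters left out ...]
/95 89/78/68 97/75/54 101/77/56 100/76/54 91/69/47 94/70/50 93/70/48 100/78/55 97/75/53 98/77/57 97/86/78 137/137/138 138/138/138
228 84/83/82 86/86/84 96/92/87 95/74/56 102/76/53 105/81/58 102/79/56 103/80/57 106/81/58 106/81/58 103/79/55 95/73/55 83/77/72 114/114/115 125/125/125
230 84/83/82 73/72/71 81/80/79 82/80/75 95/82/69 93/77/61 99/78/61 103/82/61 103/82/63 99/80/63 92/80/67 81/80/77 77/77/75 67/68/68 70/70/69
232 81/80/79 81/82/81 76/76/75 83/83/81 84/84/82 86/86/83 86/85/83 86/85/81 85/84/82 88/86/84 85/85/83 80/79/78 88/88/88 97/97/97 70/69/68
234 82/81/80 70/70/71 66/66/66 67/68/68 73/74/72 79/80/78 81/80/78 79/78/77 81/81/79 78/78/76 70/70/70 66/66/66 64/65/66 73/73/72 67/61/55
```

The side profile steps outward evenly from row 214 to row 230, with edges at about 258 to 262 as expected. The foot sits directly on the top disc. Handing in.

```bash
python3 -c "
from rig import *
print(sign_off())"
```

```text
the job is handed in; nothing more can be done
None
```

I stacked all five discs on the bed in size order, swung the arm home and turned the lever until the foot was pushed in an estimated 4.3 mm (worked out from the lever angle). The job is handed in, but the sign-off returned no verdict.

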